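# Pack and start a transit case of heel pads

### The job

Pack the grey transit case for dispatch: put in every cork heel pad lying on the bench, and start the transit logger by pressing its red end button all the way in against the steel block, then put the logger in the case too. Only when pads and started logger are in, pour all the cork chunks from the white cup over them, stand the empty cup back upright on the bench and shut the lid fully. Leave the pen, jar and sanding block alone.

Things in the scene. Friction and masses are not known exactly. Their poses are not given: they have to be found in the camera images.
- case: The grey open-topped transit case, fixed to the bench: 175 mm along its own x, 250 mm along its own y, 100 mm high (rim at z = 0.10), walls and floor 6 mm. Origin: centre of its underside. Its own x points away from the robot, to the far rim, where the lid is hinged; its own y points to the left.
- case_lid (a joint): The case's hinged lid, 8 mm thick, as large as the case: 0 = shut on the rim, about 1.57 = standing upright (open), up to 1.9. Its hinge is stiff (it stays where it is left), and a light push of a few newtons at the free edge swings it.
- case_lid_hinge (a point): Point on the lid's hinge axis, at the middle of the case's hinge rim, about on a level with the rim. The axis runs along the case's own y.
- case_lid_handle (a point): Tip of the small black knob on the lid's outer (top) face: 145 mm from the hinge axis, in the middle of the lid's length, standing 35 mm out from the face.
- logger: Transit logger, a round push-to-start device: white upper body 34 mm in diameter from 36 to 76 mm above its origin, blue collar 46 mm in diameter from 30 to 36 mm, grey lower tube 30 mm in diameter from 0 to 30 mm. Origin: centre of the tube's lower end; z runs up along its length. A red button 18 mm in diameter sticks out 10 mm below the tube's end. 0.09 kg. It starts upright, hanging by its collar in the holder, button down.
- logger_tip (a point): Centre of the end face of the logger's red button when it is not pressed (10 mm below the logger's origin); fixed to the body.
- logger_button (a joint): Travel of the red button into the logger: 0 = out, 0.008 = fully in. It takes about 5 N to move, and it stays in once pressed in (latched). A green pin rises from the logger's top by the same amount.
- holder: Black ring, fixed to the bench, 68 mm outside and 38 mm inside diameter, 45 mm high; origin at the centre of its underside. The logger hangs in it with its collar on the ring's top, its origin 15 mm above the bench.
- press_block: Flat steel block screwed to the bench, 80 x 80 x 20 mm high, origin at the centre of its underside (top at z = 0.020): the place to press the button.
- cup: White plastic cup, 84 mm high, 52 mm in diameter at the foot widening to 73 mm at the rim, wall about 2 mm; origin at the centre of its underside, z up through the mouth. Holds all the cork chunks at the start. About 0.08 kg empty. The chunks slide out fully only when it is tipped to about 120 degrees or more from upright.
- heel_pad_0: Oval cork heel pad, 60 x 75 x 10 mm (own x, y, z), lying flat on the bench; origin at the centre of its underside. May be absent.
- heel_pad_1: Oval cork heel pad, 48 x 60 x 9 mm (own x, y, z), lying flat on the bench; origin at the centre of its underside. May be absent.
- heel_pad_2: Oval cork heel pad, 60 x 75 x 10 mm (own x, y, z), lying flat on the bench; origin at the centre of its underside. May be absent.
- heel_pad_3: Oval cork heel pad, 48 x 60 x 9 mm (own x, y, z), lying flat on the bench; origin at the centre of its underside. May be absent.
- chunk_0: Chunk of cork packing with rounded edges, 18 x 18 x 22 mm, 12 g; origin at the centre of its underside. Starts inside the cup.
- chunk_1: Chunk of cork packing with rounded edges, 18 x 18 x 22 mm, 12 g; origin at the centre of its underside. Starts inside the cup.
- chunk_2: Chunk of cork packing with rounded edges, 18 x 18 x 22 mm, 12 g; origin at the centre of its underside. Starts inside the cup.
- chunk_3: Chunk of cork packing with rounded edges, 18 x 18 x 22 mm, 12 g; origin at the centre of its underside. Starts inside the cup.
- chunk_4: Chunk of cork packing with rounded edges, 18 x 18 x 22 mm, 12 g; origin at the centre of its underside. Starts inside the cup.
- chunk_5: Chunk of cork packing with rounded edges, 18 x 18 x 22 mm, 12 g; origin at the centre of its underside. Starts inside the cup.
- marker: Bystander: red and white marker pen, 16 x 136 x 16 mm, lying on the bench along its own y; leave it alone.
- jar: Bystander: white jar with a blue cap, 65 mm in diameter, 88 mm high; leave it alone.
- sander: Bystander: brown sanding block, 62 x 100 x 34 mm; leave it alone.
Things that resemble listed ones, but are neither listed nor needed, are in the scene too. What is shaped like the cup but purple is not meant. Leave any pink look-alike of the logger alone.

How it is judged:
By the outcome, as a careful person would: the job done as asked, in the order asked, and still so for the second after the job is handed in, with the robot touching nothing.
Of heel_pad_0, heel_pad_1, heel_pad_2, heel_pad_3 only 2 to 4 are there at a start; the rules pass over those that are not, and their reading is None.
At some moment in a run one of heel_pad_0, heel_pad_1, heel_pad_2, heel_pad_3 may be knocked a few centimetres aside while the robot is not near it.
It also fails if it takes over 208 s, if anything falls off the work surface, if the arm or the gripper's body presses on something with over 40 N, if the wrist force passes 120 N, or if a joint passes its speed limit or range.

### The arm

A 7-joint arm with a two-finger parallel gripper is mounted at the origin on a cart in front of the work surface, level with it; the furniture and walls round the work are solid. World frame = base frame: x ahead of the robot, y to its left, z up, the work surface at z = 0. Lengths are in m, angles in rad, forces in N, time in s.
With the tool pointing down it reaches from about 0.4 to 0.875 m from the base axis. Payload 19.3 kg.
Tool frame: the origin (TCP) lies between the finger pads; the fingertips stand 17 mm ahead of it and the grasp point (between the pads) lies 2 mm behind it (bot.tips_ahead is the z of the fingertips in the tool frame, in m); z points along the fingers, y is the direction in which the jaws open and shut (so a half turn about z gives the same grasp; the last joint's range is limited). The gripper opens to 85 mm and grips with 20 to 120 N. Pads are 22 mm wide; open, the fingers measure 114 mm over their backs; the gripper's body (76 mm by 85 mm) begins 54 mm behind the grasp point. The pads swing forward as they close: fully open they stand 13 mm farther back than shut.
Start: joints at [-1.403, 0.521, -0.036, 1.599, 0.021, 1.021, -0.113], TCP at [0.147, 0.607, 0.248] pointing down, gripper open.
Joint ranges: [-2.91, 2.91], [-0.3, 2.13], [-1.5, 1.42], [0.17, 2.43], [-1.26, 4.41], [0.16, 1.93], [-2.52, 2.52]. Speed limits (rad/s): [1.89, 1.89, 2.39, 2.39, 3.01, 3.01, 3.01].

### API

Orientations are given as [roll, pitch, yaw] about the fixed x, y, z axes, in that order (R = Rz(yaw) Ry(pitch) Rx(roll)).
In Python, from workcell import telemetry, cams, job, bot gives the robot as it stands.
- The arm moves only by the tool arm_command, never from a script. Its argument "deltas" is a list of rows, each a list of 7 numbers: the opening, from -1 (shut) to 1 (fully open), so that 0 is half open, then the shift along the tool's x, y, z normalised to -1 to 1, where 1 is 150 mm, then the turn, a rotation vector about the tool's x, y, z normalised to -1 to 1, where 1 is 45 degrees. In form: [[hand, tx, ty, tz, rx, ry, rz], ...]. A call has 1 to 8 rows; each row is the pose to reach, as a shift and turn from the pose commanded when the call began, along the tool's axes at that moment; what a row does not reach only later rows make up. A row lasts 1/8 s, in which the tool goes at most 62.5 mm and 10.7 degrees, less where a joint would pass 70% of its speed; a pose out of reach is approached as far as the arm can. A call with a number of a shift or a turn outside -1 to 1 is refused whole. A call with a gripper value outside its range is refused whole. The fingers move at their own pace and stop on an object; "newtons" is the grip in N (left out, the last holds). Time passes only in rows, so rows that repeat a pose let the fingers close. It gives the time, the measured TCP pose, the force and the opening at its end, in the units of the state.
- telemetry.observe(): the state, without advancing time (a new reading comes with each control period).
- cams.grab_frame(name): name is "side" or "top" or "wrist"; returns the picture (384x512x3 uint8, blue, green, red); there is no depth.
- cams.get_calibration(name): a dict with "fx", "fy", "cx", "cy" (pixels), "R" (3x3) and "t" (3): a world point X has camera coordinates R X + t. Camera axes: x right, y down, z forward; pixel columns grow to the right and rows downward; lengths in m; the calibration is good to about 2 mm. A picture is of the moment at which its call begins: read the wrist's pose just before it. get_calibration takes no time and is no camera call; for the wrist camera it gives the pose at the moment of the call.
- job.job_done(): hands the job in, once; it reports no verdict.
The state is a dict: "clock": time; "qpos": joint angles; "qd": joint speeds; "joint_efforts": joint torques, N m; "position": TCP position; "tool_rot": TCP orientation; "force": force on the tool from outside, world axes, zero at the start; "moment": the same for the moment, N m; "grip_width": finger opening in m.
Only numpy, scipy, OpenCV 4.12 (cv2) and the standard library are available. Lean on these libraries where they do the work, as an engineer would, in place of code of your own. Each camera call takes 0.05 s, during which the arm holds its last target.

## Working session

There is one attempt and no reset: what is moved stays moved. The work goes in short steps, Python scripts to look and compute and a tool call to move; the robot and the scene stay as the last step left them, time stands still between calls to the robot, and variables do not carry over. Pictures are saved under pics/ and viewed, and the job is handed in when it is done.

Besides the shell and the picture viewer there is one more tool, called after "Emit:" as name(argument=value, ...), one argument or row to a line, values as JSON. arm_command: Moves the arm, as the interface text tells. Its arguments: {"type":"object","properties":{"deltas":{"type":"array","items":{"type":"array","items":{"type":"number"}}},"newtons":{"type":"number"}},"required":["deltas"]}

```bash
ls; mkdir -p pics; cat > h.py <<'E'
import numpy as np, cv2
from workcell import telemetry, cams, job, bot
from scipy.spatial.transform import Rotation as Ro
E
python3 - <<'E'
from h import *
s=telemetry.observe()
for k,v in s.items(): print(k,np.round(v,3))
for n in ["side","top","wrist"]:
    c=cams.get_calibration(n); print(n,{k:np.round(v,3).tolist() for k,v in c.items()})
    cv2.imwrite(f"pics/a_{n}.png",cams.grab_frame(n))
print([x for x in dir(bot) if x[0]!='_'])
E
```

```text
pics
clock 0.0
qpos [-1.403  0.522 -0.036  1.6    0.021  1.021 -0.113]
qd [-0.001 -0.001  0.003  0.001 -0.001 -0.     0.002]
joint_efforts [-0.0000e+00 -9.2711e+01  1.9800e+00 -3.6992e+01  1.8000e-02  8.0000e-03
  0.0000e+00]
position [0.147 0.607 0.248]
tool_rot [-3.14   0.     2.904]
force [ 0.128 -0.733  0.327]
moment [ 0.006  0.012 -0.076]
grip_width 0.086
side {'fx': 477.226, 'fy': 477.226, 'cx': 249.576, 'cy': 190.414, 'R': [[0.971, -0.241, -0.001], [-0.137, -0.549, -0.825], [0.198, 0.801, -0.566]], 't': [-0.588, 0.13, 1.348]}
top {'fx': 461.138, 'fy': 461.138, 'cx': 245.745, 'cy': 185.764, 'R': [[0.02, -1.0, 0.018], [-0.995, -0.021, -0.097], [0.098, -0.016, -0.995]], 't': [-0.088, 0.612, 1.339]}
wrist {'fx': 267.587, 'fy': 267.587, 'cx': 252.337, 'cy': 192.946, 'R': [[0.235, 0.972, -0.0], [0.921, -0.223, 0.319], [0.31, -0.075, -0.948]], 't': [-0.624, -0.042, 0.381]}
['IKError', 'tips_ahead']
```

View pics/a_top.png

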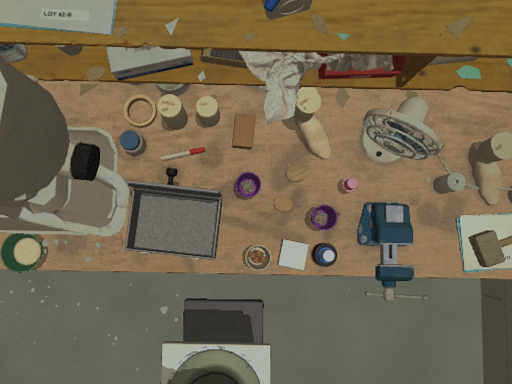

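View pics/a_side.png

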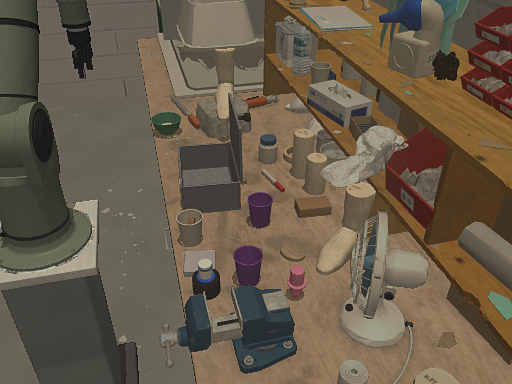

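View pics/a_wrist.png

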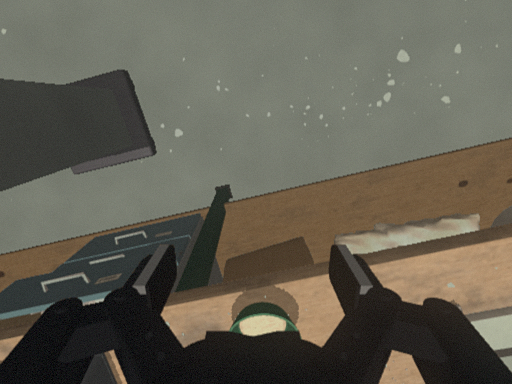

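```bash
python3 - <<'E'
from h import *
t=cv2.imread("pics/a_top.png"); s=cv2.imread("pics/a_side.png")
cv2.imwrite("pics/b1.png",cv2.resize(t[80:290,110:380],None,fx=2.9,fy=2.85,interpolation=cv2.INTER_CUBIC))
cv2.imwrite("pics/b2.png",cv2.resize(s[100:310,140:390],None,fx=3,fy=2.85,interpolation=cv2.INTER_CUBIC))
E
```

```text
(no output)
```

View pics/b1.png

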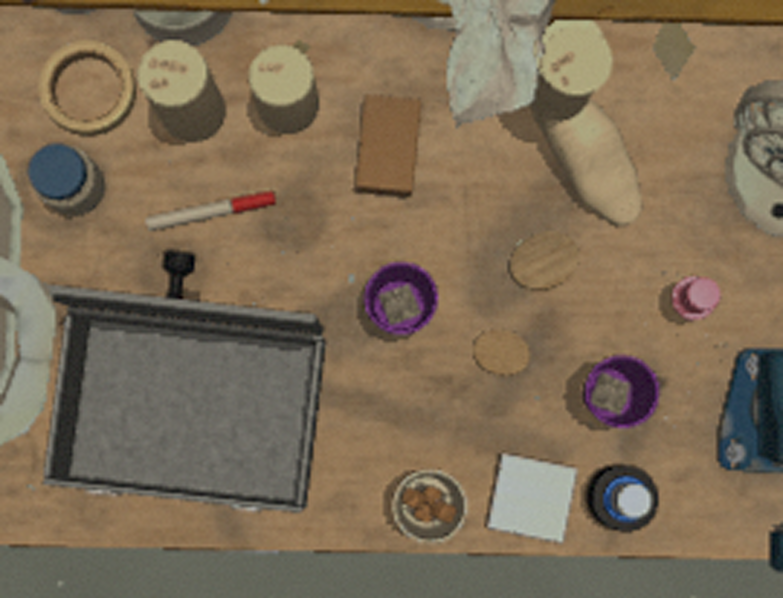

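View pics/b2.png

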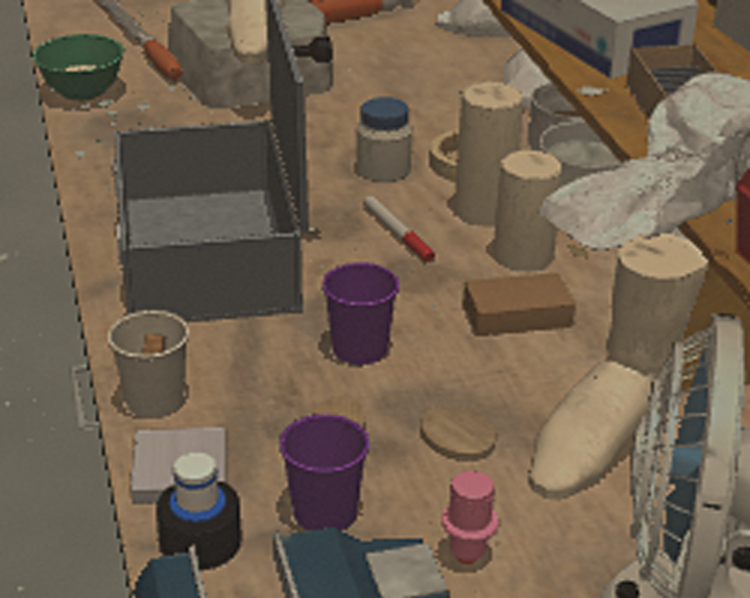

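Top view candidates: logger = white/blue in black ring at (325,255); pink look-alike (348,184) not wanted. Cup = white with chunks at (257,257); purple (247,185) and (322,217) not wanted. Pads: (297,173) large and (283,204) small; the cream ring (140,110), the wooden lasts and the off-cut on the bench at the back are not pads. Press block (293,254).

```bash
cat >> h.py <<'E'
def ray(c,u,v):
    R=np.array(c["R"]);t=np.array(c["t"])
    d=R.T@np.array([(u-c["cx"])/c["fx"],(v-c["cy"])/c["fy"],1]); return -R.T@t,d/np.linalg.norm(d)
def onz(c,u,v,z):
    o,d=ray(c,u,v); return o+d*(z-o[2])/d[2]
def tri(rays):
    A=np.zeros((3,3));b=np.zeros(3)
    for o,d in rays:
        P=np.eye(3)-np.outer(d,d);A+=P;b+=P@o
    X=np.linalg.solve(A,b); return X,max(np.linalg.norm((np.eye(3)-np.outer(d,d))@(X-o)) for o,d in rays)
def proj(c,X):
    p=np.array(c["R"])@np.array(X)+np.array(c["t"]); return np.array([c["fx"]*p[0]/p[2]+c["cx"],c["fy"]*p[1]/p[2]+c["cy"]])
C=cams.get_calibration
E
python3 - <<'E'
from h import *
T=C("top");S=C("side")
t=cv2.imread("pics/a_top.png"); s=cv2.imread("pics/a_side.png")
def b1(u,v): return u/2.9+110, v/2.85+80
def b2(u,v): return u/3+140, v/2.85+100
def p(n,a,b=None,z=None):
    if b is None: print(n,np.round(onz(T,*b1(*a),z),3))
    else:
        X,e=tri([ray(T,*b1(*a)),ray(S,*b2(*b))]);print(n,'tri',np.round(X,3),round(e,4), 'onz' if z else '', np.round(onz(T,*b1(*a),z),3) if z else '')
p('padL',(545,261),z=.01);p('padS',(501,352),z=.009)
p('padL tri',(545,261),(458,431))
p('logtop',(634,500),(196,464),.091)
p('cup rim',(428,507),(149,332),.084)
p('block',(531,497),(179,455),.02)
p('pink',(704,294),(473,484),.09)
p('purp1',(400,300),(361,284),.084);p('purp2',(622,391),(325,437),.084)
for n,a,b in [('case nearleft',(47,483),(117,140)),('case nr right',(304,507),None),('far right',(323,340),None)]:
    p(n,a,b,.1) if b else p(n,a,z=.1)
p('knob',(178,258),(325,50),.245)
p('jar',(57,172),(384,105),.088)
p('sander',(387,143),z=.034)
p('vise',(720,400),z=.06);p('fan',(735,150),z=.1)
p('bench edge',(300,550),z=0)
print(np.round(-np.array(T["R"]).T@T["t"],3),np.round(-np.array(S["R"]).T@S["t"],3))
E
```

```text
padL [ 0.662 -0.233  0.01 ]
padS [ 0.565 -0.188  0.009]
padL tri tri [ 0.666 -0.235  0.004] 0.0025  
logtop tri [ 0.418 -0.312  0.088] 0.0024 onz [ 0.416 -0.311  0.091]
cup rim tri [ 0.408 -0.113  0.079] 0.003 onz [ 0.405 -0.112  0.084]
block tri [ 0.416 -0.22   0.016] 0.0019 onz [ 0.414 -0.22   0.02 ]
pink tri [ 0.625 -0.383  0.082] 0.0025 onz [ 0.622 -0.38   0.09 ]
purp1 tri [ 0.614 -0.082  0.078] 0.0035 onz [ 0.61  -0.081  0.084]
purp2 tri [ 0.526 -0.301  0.084] 0.0026 onz [ 0.523 -0.301  0.084]
case nearleft tri [0.425 0.257 0.083] 0.0029 onz [0.423 0.253 0.1  ]
case nr right [0.404 0.007 0.1  ]
far right [ 0.567 -0.007  0.1  ]
knob tri [0.629 0.115 0.241] 0.0019 onz [0.627 0.115 0.245]
jar tri [0.734 0.26  0.087] 0.0025 onz [0.731 0.26  0.088]
sander [ 0.781 -0.065  0.034]
vise [ 0.517 -0.403  0.06 ]
fan [ 0.767 -0.409  0.1  ]
bench edge [0.354 0.015 0.   ]
[ 0.48  -0.054  1.394] [ 0.322 -1.15   0.869]
```

```bash
cat >> h.py <<'E'
def state():
    s=telemetry.observe(); p=np.array(s["position"]);R=Ro.from_euler("xyz",s["tool_rot"])
    return s,p,R
def plan(p1,R1=None,yaw=None):
    "rows of [tx ty tz rx ry rz] (normalised) from present pose to target"
    s,p,R=state()
    if yaw is not None: R1=Ro.from_euler("xyz",[np.pi,0,yaw])
    if R1 is None: R1=R
    d=R.inv().apply(np.array(p1)-p)/.15; w=(R.inv()*R1).as_rotvec()/np.deg2rad(45)
    print("clk %.2f"%s["clock"],"pos",np.round(p,4),"rot",np.round(s["tool_rot"],3),"w %.4f"%s["grip_width"],"F",np.round(s["force"],1))
    print("delta",np.round(d,3),np.round(w,3),"rows>=",round(max(np.linalg.norm(d)*.15/.0625,np.linalg.norm(w)*45/10.7),1))
def show(name,fn,crop=None,f=1):
    im=cams.grab_frame(name)
    if crop: im=im[crop[1]:crop[3],crop[0]:crop[2]]
    if f!=1: im=cv2.resize(im,None,fx=f,fy=f,interpolation=cv2.INTER_CUBIC)
    cv2.imwrite("pics/"+fn,im)
E
python3 - <<'E'
from h import *
print(bot.tips_ahead)
plan([.56,-.22,.34],yaw=np.pi/2)
c=C("wrist");s,p,R=state();Rc=np.array(c["R"]);o=-Rc.T@c["t"]
print("cam in tool",np.round(R.inv().apply(o-p),4), "dir",np.round(R.inv().apply(Rc[2]),3))
E
```

```text
0.017
clk 0.15 pos [0.1472 0.6072 0.2479] rot [-3.141  0.     2.904] w 0.0856 F [-0.5 -0.6  0.2]
delta [-3.974 -4.712 -0.61 ] [-1.000e-03  1.000e-03  1.697e+00] rows>= 14.9
cam in tool [ 0.0822 -0.0008 -0.1265] dir [-0.319  0.001  0.948]
```

Emit:
arm_command(
  deltas=[
    [1,-0.28,-0.33,-0.3,0,0,0.2],
    [1,-0.56,-0.66,-0.6,0,0,0.4],
    [1,-0.84,-1,-0.65,0,0,0.6],
  ],
)

```text
clock: 0.52
position: [0.2204, 0.4606, 0.3379]
tool_rot: [3.14, -0.001, 2.428]
force: [0.3, -0.1, -0.5]
grip_width: 0.0851
```

```bash
python3 -c "
from h import *
plan([.56,-.22,.34],yaw=np.pi/2)"
```

```text
clk 0.53 pos [0.2204 0.4606 0.3379] rot [ 3.140e+00 -1.000e-03  2.428e+00] w 0.0851 F [ 0.3 -0.1 -0.5]
delta [-4.682 -1.948 -0.021] [ 1.000e-03 -2.000e-03  1.091e+00] rows>= 12.2
```

Emit:
arm_command(
  deltas=[
    [1,-0.35,-0.2,0,0,0,0.2],
    [1,-0.7,-0.35,0,0,0,0.4],
    [1,-1,-0.45,0,0,0,0.5],
    [1,-1,-0.45,0,0,0,0.5],
  ],
)

```text
clock: 1.02
position: [0.2911, 0.3101, 0.3368]
tool_rot: [3.141, -0.0, 2.034]
force: [-0.2, 0.6, 0.1]
grip_width: 0.0854
```

```bash
python3 -c "
from h import *
plan([.56,-.22,.34],yaw=np.pi/2)"
```

```text
clk 1.02 pos [0.2911 0.3101 0.3368] rot [ 3.141 -0.     2.034] w 0.0854 F [-0.2  0.6  0.1]
delta [-3.963  0.023 -0.022] [ 0.   -0.    0.59] rows>= 9.5
```

Emit:
arm_command(
  deltas=[
    [1,-0.4,0,0,0,0,0.1],
    [1,-0.8,0,0,0,0,0.2],
    [1,-1,0,0,0,0,0.2],
  ],
)

```text
clock: 1.4
position: [0.3582, 0.177, 0.3366]
tool_rot: [3.141, -0.0, 1.88]
force: [-0.2, 1.0, -0.1]
grip_width: 0.0854
```

Emit:
arm_command(
  deltas=[
    [1,-0.4,0.05,0,0,0,0.1],
    [1,-0.8,0.1,0,0,0,0.2],
    [1,-1,0.12,0,0,0,0.2],
  ],
)

```text
clock: 1.78
position: [0.4215, 0.0397, 0.3366]
tool_rot: [3.141, 0.0, 1.723]
force: [0.6, 1.0, 0.1]
grip_width: 0.0857
```

```bash
python3 -c "
from h import *
plan([.56,-.22,.34],yaw=np.pi/2)"
```

```text
clk 1.77 pos [0.4215 0.0397 0.3366] rot [3.141 0.    1.723] w 0.0857 F [0.6 1.  0.1]
delta [-1.851  0.65  -0.022] [0.001 0.    0.194] rows>= 4.7
```

Emit:
arm_command(
  deltas=[
    [1,-0.4,0.14,0,0,0,0.1],
    [1,-0.8,0.28,0,0,0,0.19],
    [1,-0.93,0.33,0,0,0,0.19],
  ],
)

```text
clock: 2.15
position: [0.4922, -0.0909, 0.3362]
tool_rot: [-3.141, 0.002, 1.574]
force: [0.4, 1.1, 0.1]
grip_width: 0.0855
```

Emit:
arm_command(
  deltas=[
    [1,-0.4,0.2,0,0,0,0],
    [1,-0.8,0.4,0,0,0,0],
    [1,-0.8,0.45,0,0,0,0],
    [1,-0.8,0.45,0,0,0,0],
  ],
)

```text
clock: 2.65
position: [0.5598, -0.2078, 0.3356]
tool_rot: [-3.14, 0.0, 1.577]
force: [-0.2, 0.0, -0.5]
grip_width: 0.0852
```

```bash
python3 -c "
from h import *
plan([.56,-.22,.34],yaw=np.pi/2)
print(np.round(telemetry.observe()['qpos'],2))
show('wrist','c_w.png');show('top','c_t.png')"
```

```text
clk 2.65 pos [ 0.5598 -0.2078  0.3356] rot [-3.14   0.     1.577] w 0.0852 F [-0.2  0.  -0.5]
delta [-0.082  0.001 -0.029] [-0.002  0.     0.008] rows>= 0.2
[-0.21  0.48  0.69  1.59 -0.32  1.19  0.56]
```

View pics/c_w.png

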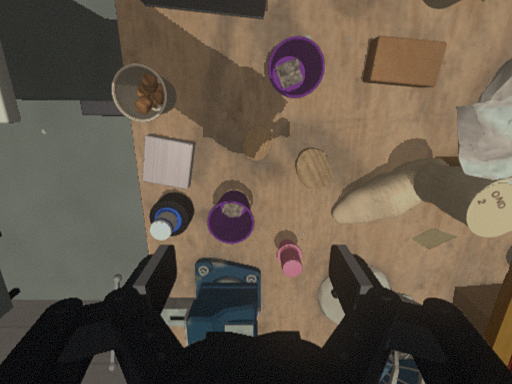

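View pics/c_t.png

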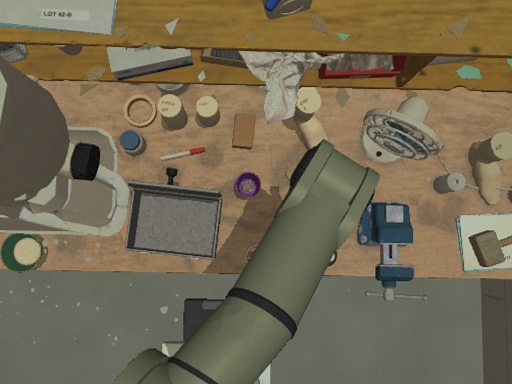

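```bash
python3 -c "
from h import *
im=cv2.imread('pics/c_w.png');cv2.imwrite('pics/c_w2.png',cv2.resize(im[90:230,190:370],None,fx=4.2,fy=4.2,interpolation=cv2.INTER_CUBIC))"
```

```text
(no output)
```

View pics/c_w2.png

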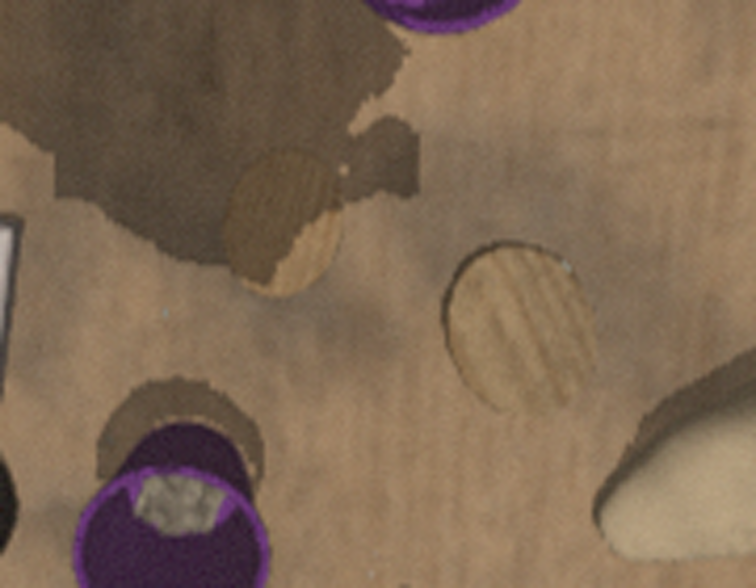

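```bash
python3 - <<'E'
from h import *
c=C("wrist")
def f(u,v,z): return np.round(onz(c,u/4.2+190,v/4.2+90,z),3)
for n,p in dict(L=(445,320),R=(598,335),T=(510,243),B=(525,416)).items(): print('big',n,f(*p,.01))
for n,p in dict(L=(225,220),R=(341,228),T=(282,148),B=(280,297)).items(): print('small',n,f(*p,.009))
E
```

```text
big L [ 0.634 -0.228  0.01 ]
big R [ 0.698 -0.234  0.01 ]
big T [ 0.659 -0.196  0.01 ]
big B [ 0.671 -0.269  0.01 ]
small L [ 0.544 -0.188  0.009]
small R [ 0.59  -0.191  0.009]
small T [ 0.566 -0.16   0.009]
small B [ 0.566 -0.219  0.009]
```

```bash
python3 - <<'E'
from h import *
c=C("wrist");s,p,R=state()
for z in (-.01,0,.004,.01,.017):
    print(z,[np.round(proj(c,p+R.apply([x,y,z]))).tolist() for x in (-.011,.011) for y in (-.0425,.0425)])
plan([.665,-.232,.10],yaw=1.73)
E
```

```text
-0.01 [[172.0, 289.0], [334.0, 289.0], [167.0, 252.0], [339.0, 252.0]]
0 [[177.0, 278.0], [329.0, 278.0], [173.0, 242.0], [333.0, 243.0]]
0.004 [[179.0, 273.0], [327.0, 273.0], [175.0, 239.0], [331.0, 239.0]]
0.01 [[181.0, 267.0], [325.0, 267.0], [178.0, 234.0], [328.0, 234.0]]
0.017 [[184.0, 261.0], [322.0, 261.0], [181.0, 228.0], [325.0, 228.0]]
clk 2.75 pos [ 0.5592 -0.2066  0.3362] rot [-3.141e+00 -1.000e-03  1.578e+00] w 0.0853 F [0.1 0.7 0.4]
delta [-0.175  0.705  1.574] [-0.001 -0.001 -0.193] rows>= 4.2
```

Emit:
arm_command(
  deltas=[
    [1,-0.1,0.3,0.2,0,0,-0.1],
    [1,-0.18,0.6,0.4,0,0,-0.19],
    [1,-0.18,0.7,0.8,0,0,-0.19],
    [1,-0.18,0.7,1,0,0,-0.19],
    [1,-0.18,0.7,1,0,0,-0.19],
  ],
)

```text
clock: 3.38
position: [0.6637, -0.2325, 0.1849]
tool_rot: [-3.139, -0.002, 1.727]
force: [-0.5, 0.8, 0.9]
grip_width: 0.0856
```

```bash
python3 -c "
from h import *
plan([.665,-.232,.05],yaw=1.73)
show('wrist','d_w.png')"
```

```text
clk 3.38 pos [ 0.6637 -0.2325  0.1849] rot [-3.139e+00 -2.000e-03  1.727e+00] w 0.0856 F [-0.5  0.8  0.9]
delta [0.    0.012 0.9  ] [-0.004 -0.002 -0.003] rows>= 2.2
```

View pics/d_w.png

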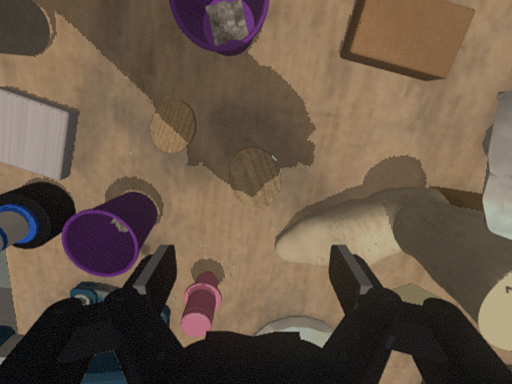

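```bash
python3 -c "
from h import *
c=C('wrist')
print(proj(c,[.665,-.232,.01]))
for u,v in [(232,165),(278,165),(254,148),(260,208)]: print(np.round(onz(c,u,v,.01),3))
for u,v in [(278,245),(330,215),(390,205),(430,190)]: print(np.round(onz(c,u,v,.02),3))
T=C('top'); print(tri([ray(T,545/2.9+110,261/2.85+80),ray(c,255.5,177)]))
"
```

```text
[253.35084236 175.41098766]
[ 0.639 -0.224  0.01 ]
[ 0.691 -0.215  0.01 ]
[ 0.661 -0.2    0.01 ]
[ 0.679 -0.271  0.01 ]
[ 0.709 -0.312  0.02 ]
[ 0.762 -0.263  0.02 ]
[ 0.829 -0.24   0.02 ]
[ 0.868 -0.215  0.02 ]
(array([ 0.66664586, -0.23673875, -0.00707884]), np.float64(0.0024021881723753492))
```

Emit:
arm_command(
  deltas=[
    [1,0.01,0.02,0.4,0,0,0],
    [1,0.01,0.02,0.8,0,0,0],
    [1,0.01,0.02,1,0,0,0],
    [1,0.01,0.02,1,0,0,0],
  ],
)

```text
clock: 3.92
position: [0.6672, -0.2319, 0.0369]
tool_rot: [-3.141, -0.0, 1.726]
force: [0.9, 0.1, 0.6]
grip_width: 0.0855
```

```bash
python3 -c "
from h import *
plan([.666,-.234,.014],yaw=1.73)
show('wrist','e_w.png')"
```

```text
clk 3.92 pos [ 0.6672 -0.2319  0.0369] rot [-3.141 -0.     1.726] w 0.0855 F [0.9 0.1 0.6]
delta [-0.012 -0.01   0.153] [-0.001 -0.001 -0.005] rows>= 0.4
```

View pics/e_w.png

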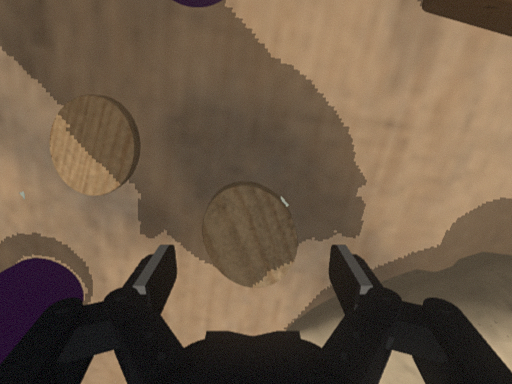

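Emit:
arm_command(
  deltas=[
    [1,-0.01,0,0.08,0,0,-0.1],
    [1,-0.01,0,0.14,0,0,-0.1],
    [1,-0.01,0,0.15,0,0,-0.1],
  ],
)

```text
clock: 4.35
position: [0.6679, -0.2341, 0.015]
tool_rot: [3.141, 0.0, 1.803]
force: [-0.8, 0.5, -0.3]
grip_width: 0.0851
```

Emit:
arm_command(
  deltas=[
    [0.3,0,0,0,0,0,0],
    [0,0,0,0,0,0,0],
    [0,0,0,0,0,0,0],
    [0,0,0,0,0,0,0],
  ],
  newtons=25,
)

```text
clock: 4.85
position: [0.6678, -0.2341, 0.015]
tool_rot: [3.141, 0.0, 1.804]
force: [-1.4, 1.4, 8.0]
grip_width: 0.0577
```

Emit:
arm_command(
  deltas=[
    [-0.3,0,0,0,0,0,0],
    [-0.3,0,0,-0.1,0,0,0],
    [-0.3,0,0,-0.3,0,0,0],
    [-0.3,0,0,-0.6,0,0,0],
    [-0.3,0,0,-0.6,0,0,0],
  ],
)

```text
clock: 5.48
position: [0.6692, -0.2351, 0.1087]
tool_rot: [3.136, 0.003, 1.804]
force: [-0.5, 0.4, -1.5]
grip_width: 0.0578
```

```bash
python3 -c "
from h import *
plan([.49,.18,.22],yaw=1.5)
show('wrist','f_w.png')"
```

```text
clk 5.47 pos [ 0.6692 -0.2351  0.1087] rot [3.136e+00 3.000e-03 1.804e+00] w 0.0578 F [-0.5  0.4 -1.5]
delta [ 2.966 -0.519 -0.754] [0.007 0.003 0.387] rows>= 7.4
```

View pics/f_w.png

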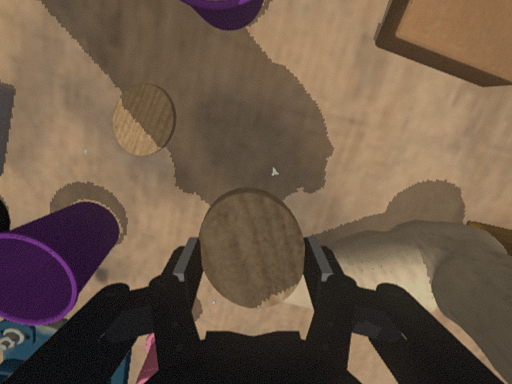

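Emit:
arm_command(
  deltas=[
    [-0.3,0,-0.1,-0.3,0,0,0.1],
    [-0.3,0.25,-0.4,-0.5,0,0,0.2],
    [-0.3,0.55,-0.7,-0.7,0,0,0.3],
    [-0.3,0.85,-0.92,-0.75,0,0,0.39],
    [-0.3,1,-0.92,-0.75,0,0,0.39],
    [-0.3,1,-0.92,-0.75,0,0,0.39],
  ],
)

```text
clock: 6.28
position: [0.4981, -0.1181, 0.2166]
tool_rot: [-3.141, -0.001, 1.501]
force: [0.6, -0.2, -0.7]
grip_width: 0.0575
```

```bash
python3 -c "
from h import *
plan([.506,.193,.18],yaw=1.494)"
```

```text
clk 6.28 pos [ 0.4981 -0.1181  0.2166] rot [-3.141e+00 -1.000e-03  1.501e+00] w 0.0575 F [ 0.6 -0.2 -0.7]
delta [ 2.072 -0.093  0.247] [-0.    -0.002  0.008] rows>= 5.0
```

Emit:
arm_command(
  deltas=[
    [-0.3,0.4,-0.02,0,0,0,0],
    [-0.3,0.8,-0.05,0,0,0,0],
    [-0.3,1,-0.05,0,0,0,0],
    [-0.3,1,-0.05,0,0,0,0],
  ],
)

```text
clock: 6.78
position: [0.5023, 0.0317, 0.216]
tool_rot: [-3.141, 0.0, 1.501]
force: [0.4, -1.0, -0.3]
grip_width: 0.0578
```

```bash
python3 -c "
from h import *
plan([.506,.193,.18],yaw=1.494)
show('wrist','g_w.png');show('top','g_t.png')"
```

```text
clk 6.78 pos [0.5023 0.0317 0.216 ] rot [-3.141  0.     1.501] w 0.0578 F [ 0.4 -1.  -0.3]
delta [ 1.075 -0.05   0.24 ] [-0.001  0.001  0.009] rows>= 2.6
```

View pics/g_w.png

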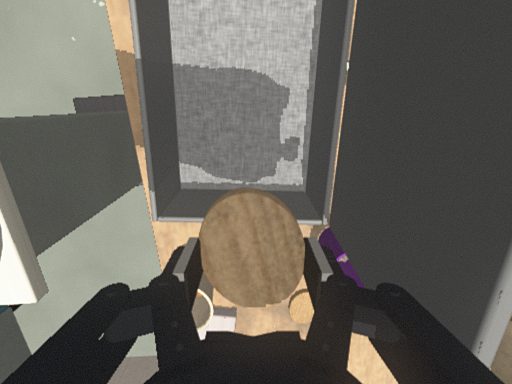

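View pics/g_t.png

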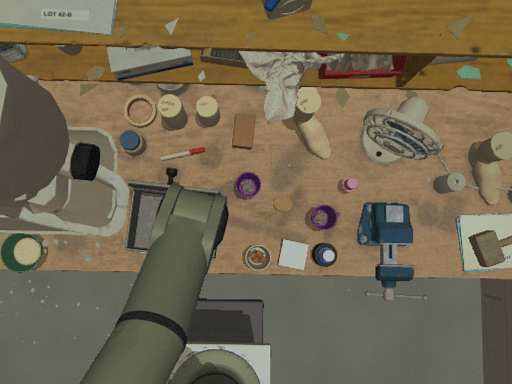

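```bash
python3 -c "
from h import *
c=C('wrist')
for u,v in [(154,222),(327,222),(351,60),(141,60)]: print(np.round(onz(c,u,v,.1),3))
T=C('top')
for u,v in [(130,184),(220,194),(216,258)]: print(np.round(onz(T,u,v,.1),3))
"
```

```text
[0.402 0.006 0.1  ]
[ 0.574 -0.007  0.1  ]
[0.591 0.138 0.1  ]
[0.419 0.15  0.1  ]
[0.605 0.251 0.1  ]
[ 0.582 -0.003  0.1  ]
[0.404 0.004 0.1  ]
```

Emit:
arm_command(
  deltas=[
    [-0.3,0.4,-0.02,0,0,0,0],
    [-0.3,0.8,-0.05,0,0,0,0],
    [-0.3,1,-0.06,0,0,0,0],
    [-0.3,1,-0.06,0.3,0,0,0],
    [-0.3,1,-0.06,0.6,0,0,0],
    [-0.3,1,-0.06,0.9,0,0,0],
    [-0.3,1,-0.06,1,0,0,0],
  ],
)

```text
clock: 7.75
position: [0.5035, 0.1783, 0.0646]
tool_rot: [-3.139, 0.002, 1.496]
force: [0.6, -0.8, 0.3]
grip_width: 0.0582
```

```bash
python3 -c "
from h import *
plan([.504,.194,.035],yaw=1.494)
show('wrist','h_w.png')"
```

```text
clk 7.75 pos [0.5035 0.1783 0.0646] rot [-3.139e+00  2.000e-03  1.496e+00] w 0.0582 F [ 0.6 -0.8  0.3]
delta [ 0.105 -0.004  0.197] [-0.003  0.003  0.002] rows>= 0.5
```

View pics/h_w.png

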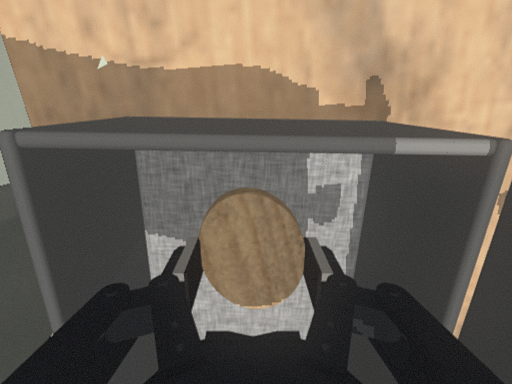

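Emit:
arm_command(
  deltas=[
    [-0.3,0.05,0,0.15,0,0,0],
    [-0.3,0.05,0,0.2,0,0,0],
    [0.8,0.05,0,0.2,0,0,0],
    [0.8,0.05,0,0.2,0,0,0],
    [0.8,0.05,0,0.1,0,0,0],
    [0.8,0.05,0,-0.3,0,0,0],
    [0.8,0.05,0,-0.7,0,0,0],
    [0.8,0.05,0,-1,0,0,0],
  ],
)

```text
clock: 8.8
position: [0.5045, 0.1874, 0.2201]
tool_rot: [3.14, -0.001, 1.497]
force: [-0.1, 1.1, -0.6]
grip_width: 0.0766
```

```bash
python3 -c "
from h import *
plan([.566,-.19,.12],yaw=1.571)
show('wrist','i_w.png')"
```

```text
clk 8.80 pos [0.5045 0.1874 0.2201] rot [ 3.140e+00 -1.000e-03  1.497e+00] w 0.0766 F [-0.1  1.1 -0.6]
delta [-2.48   0.593  0.665] [ 0.002 -0.002 -0.094] rows>= 6.3
```

View pics/i_w.png

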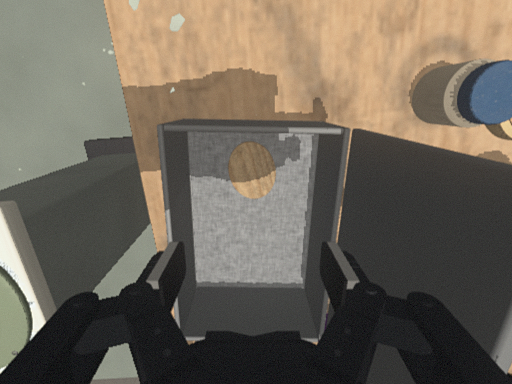

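Emit:
arm_command(
  deltas=[
    [0.8,-0.4,0,0,0,0,0],
    [0.8,-0.8,0,0,0,0,0],
    [0.8,-1,0,0,0,0,0],
  ],
)

```text
clock: 9.22
position: [0.4928, 0.0352, 0.2179]
tool_rot: [3.141, -0.001, 1.495]
force: [1.0, 0.1, -0.2]
grip_width: 0.0771
```

Emit:
arm_command(
  deltas=[
    [0.8,-0.4,0,0,0,0,0],
    [0.8,-0.8,0,0,0,0,0],
    [0.8,-1,0.2,0,0,0,-0.09],
    [0.8,-1,0.4,0,0,0,-0.09],
  ],
)

```text
clock: 9.72
position: [0.5425, -0.1189, 0.2182]
tool_rot: [3.14, 0.0, 1.565]
force: [-0.5, 1.2, 0.9]
grip_width: 0.0767
```

Emit:
arm_command(
  deltas=[
    [0.8,-0.4,0.2,0.2,0,0,0],
    [0.8,-0.4,0.3,0.4,0,0,0],
    [0.8,-0.4,0.3,0.5,0,0,0],
    [0.8,-0.4,0.3,0.5,0,0,0],
  ],
)

```text
clock: 10.22
position: [0.5865, -0.1756, 0.1416]
tool_rot: [-3.14, -0.0, 1.568]
force: [-0.1, -1.1, -0.1]
grip_width: 0.0768
```

```bash
python3 -c "
from h import *
plan([.566,-.19,.013],yaw=1.571)
show('wrist','j_w.png')"
```

```text
clk 10.22 pos [ 0.5865 -0.1756  0.1416] rot [-3.14  -0.     1.568] w 0.0768 F [-0.1 -1.1 -0.1]
delta [-0.096 -0.135  0.858] [-0.002 -0.    -0.003] rows>= 2.1
```

View pics/j_w.png

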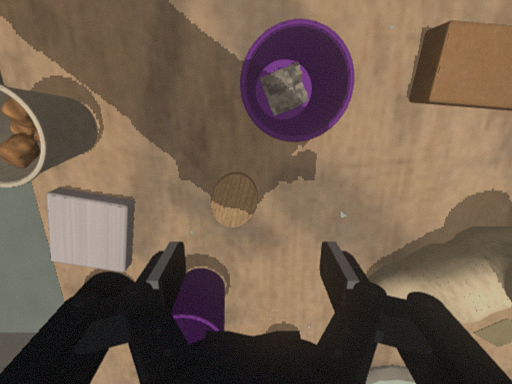

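```bash
python3 -c "
from h import *
c=C('wrist')
for u,v in [(234,199.5),(211,200),(258,199),(236,172),(232,227)]: print(np.round(onz(c,u,v,.009),3))
c1={'x':0}
T=C('top');print(tri([ray(T,501/2.9+110,352/2.85+80),ray(c,234,199.5)]))
"
```

```text
[ 0.568 -0.189  0.009]
[ 0.544 -0.189  0.009]
[ 0.592 -0.188  0.009]
[ 0.57  -0.16   0.009]
[ 0.565 -0.22   0.009]
(array([ 0.56607402, -0.18955736,  0.00469927]), np.float64(0.001458825627228151))
```

Emit:
arm_command(
  deltas=[
    [0.8,-0.09,-0.12,0.2,0,0,0],
    [0.8,-0.09,-0.12,0.5,0,0,0],
    [0.8,-0.09,-0.12,0.8,0,0,0],
    [0.8,-0.09,-0.12,0.82,0,0,0],
    [0.3,-0.09,-0.12,0.82,0,0,0],
    [-0.2,-0.09,-0.12,0.82,0,0,0],
    [-0.4,-0.09,-0.12,0.82,0,0,0],
    [-0.4,-0.09,-0.12,0.82,0,0,0],
  ],
)

```text
clock: 11.28
position: [0.5703, -0.1896, 0.0209]
tool_rot: [3.139, 0.0, 1.569]
force: [-3.4, 2.1, 14.3]
grip_width: 0.0449
```

Emit:
arm_command(
  deltas=[
    [-0.5,0,0,0,0,0,0],
    [-0.5,0,0,0,0,0,0],
    [-0.5,0,0,-0.3,0,0,0],
    [-0.5,0,0,-0.7,0,0,0],
    [-0.5,0,0,-1,0,0,0],
    [-0.5,0,0,-1,0,0,0],
  ],
)

```text
clock: 12.02
position: [0.5709, -0.1899, 0.1733]
tool_rot: [3.135, 0.001, 1.569]
force: [-0.5, -0.2, -0.6]
grip_width: 0.0444
```

```bash
python3 -c "
from h import *
plan([.499,.115,.22],yaw=1.494)
show('wrist','k_w.png')"
```

```text
clk 12.03 pos [ 0.5709 -0.1899  0.1733] rot [3.135e+00 1.000e-03 1.569e+00] w 0.0444 F [-0.5 -0.2 -0.6]
delta [ 2.031 -0.481 -0.316] [0.009 0.001 0.095] rows>= 5.1
```

View pics/k_w.png

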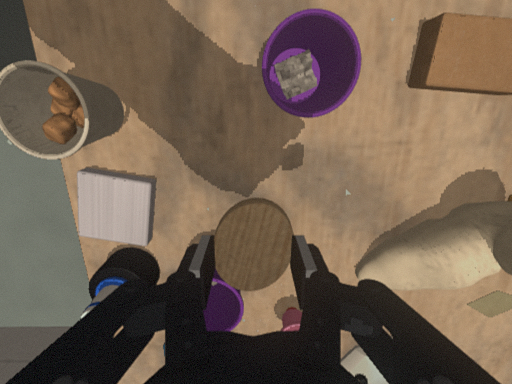

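Emit:
arm_command(
  deltas=[
    [-0.5,0.1,-0.2,-0.3,0,0,0],
    [-0.5,0.4,-0.45,-0.35,0,0,0.05],
    [-0.5,0.8,-0.47,-0.35,0,0,0.09],
    [-0.5,1,-0.47,-0.35,0,0,0.09],
  ],
)

```text
clock: 12.58
position: [0.4983, -0.0361, 0.221]
tool_rot: [-3.141, -0.001, 1.5]
force: [0.6, 0.8, 0.8]
grip_width: 0.045
```

Emit:
arm_command(
  deltas=[
    [-0.5,0.4,0.0,0,0,0,0],
    [-0.5,0.8,0,0,0,0,0],
    [-0.5,1,0,0.1,0,0,0],
    [-0.5,1,0,0.2,0,0,0],
  ],
)

```text
clock: 13.08
position: [0.5096, 0.1123, 0.1898]
tool_rot: [-3.141, 0.0, 1.501]
force: [0.8, -1.3, -0.8]
grip_width: 0.0446
```

```bash
python3 -c "
from h import *
plan([.499,.113,.05],yaw=1.494)"
```

```text
clk 13.07 pos [0.5096 0.1123 0.1898] rot [-3.141  0.     1.501] w 0.0446 F [ 0.8 -1.3 -0.8]
delta [-0.    -0.07   0.932] [-0.001  0.     0.009] rows>= 2.2
```

Emit:
arm_command(
  deltas=[
    [-0.5,0,-0.07,0.3,0,0,0],
    [-0.5,0,-0.07,0.7,0,0,0],
    [-0.5,0,-0.07,0.95,0,0,0],
    [-0.5,0,-0.07,0.95,0,0,0],
    [0.6,0,-0.07,0.95,0,0,0],
    [0.6,0,-0.07,0.95,0,0,0],
    [0.6,0,-0.07,0.6,0,0,0],
    [0.6,0,-0.07,0,0,0,0],
  ],
)

```text
clock: 14.08
position: [0.4992, 0.1109, 0.1655]
tool_rot: [-3.141, 0.0, 1.498]
force: [0.2, 1.5, 1.1]
grip_width: 0.0681
```

```bash
python3 -c "
from h import *
plan([.416,-.311,.2],yaw=1.571)
show('wrist','l_w.png');show('side','l_s.png')"
```

```text
clk 14.07 pos [0.4992 0.1109 0.1655] rot [-3.141  0.     1.498] w 0.0681 F [0.2 1.5 1.1]
delta [-2.846 -0.347 -0.229] [-0.001  0.    -0.094] rows>= 6.9
```

View pics/l_w.png

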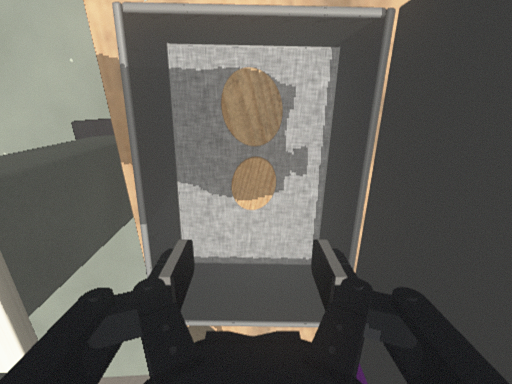

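View pics/l_s.png

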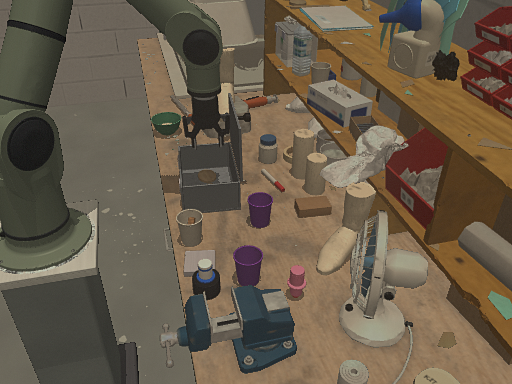

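Emit:
arm_command(
  deltas=[
    [0.4,0,0,-0.25,0,0,0],
    [0.4,-0.4,-0.05,-0.25,0,0,-0.05],
    [0.4,-0.8,-0.1,-0.25,0,0,-0.09],
    [0.4,-1,-0.12,-0.25,0,0,-0.09],
  ],
)

```text
clock: 14.68
position: [0.4699, -0.0396, 0.2021]
tool_rot: [3.14, -0.001, 1.567]
force: [0.4, -0.3, 0.0]
grip_width: 0.0596
```

Emit:
arm_command(
  deltas=[
    [0.4,-0.4,-0.1,0,0,0,0],
    [0.4,-0.8,-0.2,0,0,0,0],
    [0.4,-1,-0.3,0,0,0,0],
    [0.4,-1,-0.3,0,0,0,0],
  ],
)

```text
clock: 15.18
position: [0.4243, -0.1891, 0.2019]
tool_rot: [3.14, 0.0, 1.564]
force: [-0.0, 0.8, 0.2]
grip_width: 0.06
```

```bash
python3 -c "
from h import *
plan([.416,-.311,.2],yaw=1.571)
show('wrist','m_w.png')"
```

```text
clk 15.18 pos [ 0.4243 -0.1891  0.2019] rot [3.14  0.    1.564] w 0.0600 F [-0.   0.8  0.2]
delta [-0.813 -0.05   0.013] [ 0.002  0.    -0.008] rows>= 2.0
```

View pics/m_w.png

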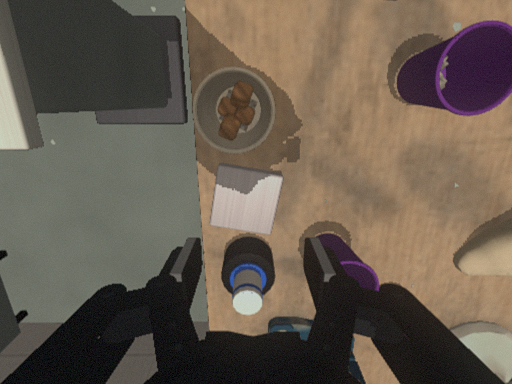

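```bash
python3 -c "
from h import *
c=C('wrist');T=C('top');S=C('side')
def b1(u,v): return u/2.9+110, v/2.85+80
def b2(u,v): return u/3+140, v/2.85+100
r=[ray(c,248,299.5),ray(T,*b1(634,500)),ray(S,*b2(196,464))]
print('log top',tri(r),tri(r[:2]),onz(c,248,299.5,.091))
print('block',[np.round(onz(c,u,v,.02),3) for u,v in [(219,165),(284,175),(272,234),(211,227),(247,201)]])
r=[ray(c,247,200.5),ray(T,*b1(531,497)),ray(S,*b2(179,455))];print(tri(r))
r=[ray(c,233.5,110),ray(T,*b1(428,507)),ray(S,*b2(149,332))];print('cup',tri(r),onz(c,233.5,110,.084))
"
```

```text
log top (array([ 0.41888135, -0.31157181,  0.08657897]), np.float64(0.002895882959545979)) (array([ 0.41781951, -0.31221817,  0.08505886]), np.float64(0.0018816199598565599)) [ 0.41982474 -0.30702228  0.091     ]
block [array([ 0.386, -0.175,  0.02 ]), array([ 0.463, -0.187,  0.02 ]), array([ 0.45 , -0.265,  0.02 ]), array([ 0.372, -0.255,  0.02 ]), array([ 0.418, -0.22 ,  0.02 ])]
(array([ 0.41648272, -0.22055861,  0.01637027]), np.float64(0.0027890848609462876))
cup (array([ 0.40814961, -0.11232246,  0.07879246]), np.float64(0.0031379775111397843)) [ 0.40880274 -0.1118728   0.084     ]
```

Emit:
arm_command(
  deltas=[
    [0.4,-0.4,-0.03,0,0,0,0],
    [0.4,-0.8,-0.03,0,0,0,0],
    [0.4,-0.81,-0.03,0,0,0,0],
    [0.4,-0.81,-0.03,0.2,0,0,0],
  ],
)

```text
clock: 15.72
position: [0.4221, -0.3083, 0.172]
tool_rot: [3.138, 0.001, 1.569]
force: [-0.0, 0.7, -0.6]
grip_width: 0.0596
```

```bash
python3 -c "
from h import *
plan([.419,-.31,.08],yaw=1.571)
show('wrist','n_w.png')"
```

```text
clk 15.72 pos [ 0.4221 -0.3083  0.172 ] rot [3.138e+00 1.000e-03 1.569e+00] w 0.0596 F [-0.   0.7 -0.6]
delta [-0.011 -0.023  0.613] [ 0.004  0.001 -0.002] rows>= 1.5
```

View pics/n_w.png

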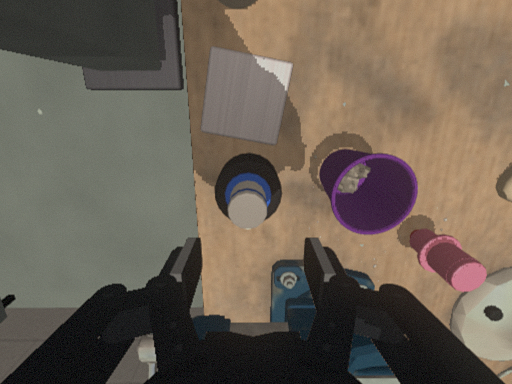

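```bash
python3 -c "
from h import *
c=C('wrist')
print(proj(c,[.419,-.31,.091]),onz(c,248,208,.091), onz(c,272,262,.05))"
```

```text
[250.74428304 212.13249116] [ 0.41676258 -0.30635394  0.091     ] [ 0.44101095 -0.38378671  0.05      ]
```

Emit:
arm_command(
  deltas=[
    [0.4,-0.01,-0.02,0.3,0,0,0],
    [0.4,-0.01,-0.02,0.5,0,0,0],
    [0.4,-0.01,-0.02,0.6,0,0,0],
    [0.4,-0.01,-0.02,0.6,0,0,0],
  ],
)

```text
clock: 16.27
position: [0.4179, -0.3093, 0.0811]
tool_rot: [-3.141, -0.0, 1.57]
force: [0.1, 0.8, -0.1]
grip_width: 0.0598
```

Emit:
arm_command(
  deltas=[
    [0,0,0,0,0,0,0],
    [-0.5,0,0,0,0,0,0],
    [-0.8,0,0,0,0,0,0],
    [-0.8,0,0,0,0,0,0],
    [-0.8,0,0,0,0,0,0],
  ],
  newtons=60,
)

```text
clock: 16.9
position: [0.4182, -0.3101, 0.0823]
tool_rot: [3.14, 0.0, 1.569]
force: [-1.4, 2.6, 12.6]
grip_width: 0.0323
```

```bash
python3 -c "
from h import *
plan([.417,-.2205,.18],yaw=1.571)
show('wrist','o_w.png')"
```

```text
clk 16.90 pos [ 0.4182 -0.3101  0.0823] rot [3.14  0.    1.569] w 0.0323 F [-1.4  2.6 12.6]
delta [ 0.597 -0.008 -0.652] [ 0.002  0.    -0.003] rows>= 2.1
```

View pics/o_w.png

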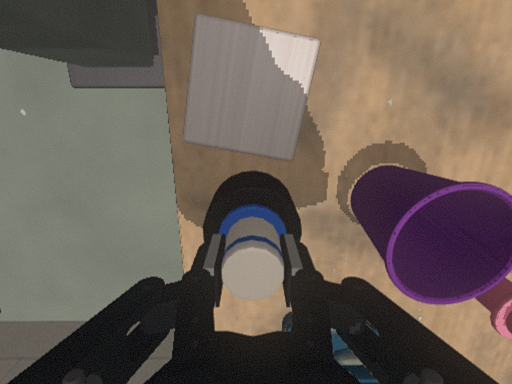

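Emit:
arm_command(
  deltas=[
    [-0.8,0,0,-0.2,0,0,0],
    [-0.8,0,0,-0.5,0,0,0],
    [-0.8,0.1,0,-0.65,0,0,0],
    [-0.8,0.4,-0.01,-0.65,0,0,0],
    [-0.8,0.6,-0.01,-0.65,0,0,0],
    [-0.8,0.6,-0.01,-0.65,0,0,0],
  ],
)

```text
clock: 17.7
position: [0.4167, -0.2179, 0.1791]
tool_rot: [3.141, -0.001, 1.572]
force: [0.4, -0.2, -0.1]
grip_width: 0.0324
```

```bash
python3 -c "
from h import *
plan([.417,-.2205,.10],yaw=1.571)
show('side','p_s.png',(150,190,300,320),5);show('wrist','p_w.png')"
```

```text
clk 17.70 pos [ 0.4167 -0.2179  0.1791] rot [ 3.141e+00 -1.000e-03  1.572e+00] w 0.0324 F [ 0.4 -0.2 -0.1]
delta [-0.018  0.002  0.527] [ 0.001 -0.001  0.001] rows>= 1.3
```

View pics/p_s.png

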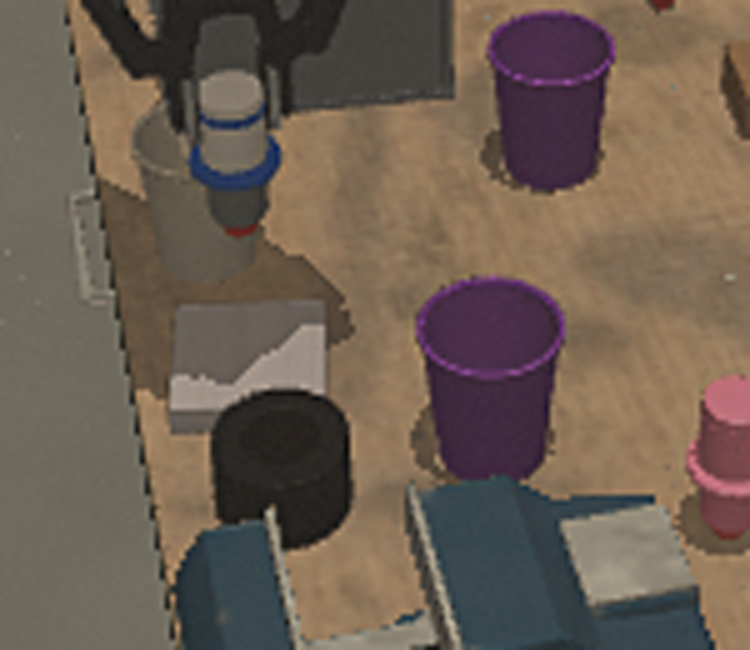

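View pics/p_w.png

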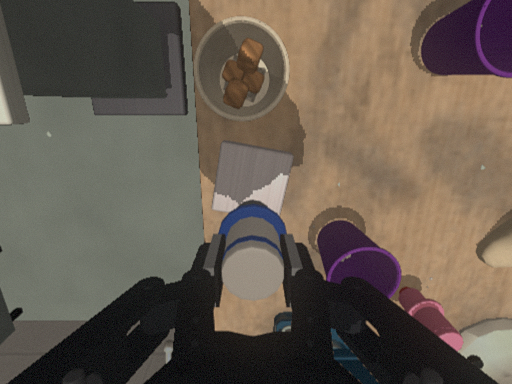

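Emit:
arm_command(
  deltas=[
    [-0.8,-0.01,0,0.25,0,0,0],
    [-0.8,-0.02,0,0.5,0,0,0],
    [-0.8,-0.02,0,0.52,0,0,0],
    [-0.8,-0.02,0,0.52,0,0,0],
  ],
)

```text
clock: 18.3
position: [0.4163, -0.2239, 0.1014]
tool_rot: [3.141, 0.0, 1.567]
force: [-0.2, 0.3, -1.0]
grip_width: 0.0321
```

Emit:
arm_command(
  deltas=[
    [-0.8,0,0,0.015,0,0,0],
    [-0.8,0,0,0.03,0,0,0],
    [-0.8,0,0,0.04,0,0,0],
  ],
)

```text
clock: 18.68
position: [0.4168, -0.2231, 0.0949]
tool_rot: [3.14, 0.0, 1.569]
force: [1.7, 0.0, 4.6]
grip_width: 0.0321
```

Emit:
arm_command(
  deltas=[
    [-0.8,0,0,0.015,0,0,0],
    [-0.8,0,0,0.03,0,0,0],
  ],
)

```text
clock: 18.92
position: [0.4167, -0.2231, 0.09]
tool_rot: [3.141, 0.0, 1.569]
force: [3.8, 0.3, 4.2]
grip_width: 0.0321
```

Emit:
arm_command(
  deltas=[
    [-0.8,0,0,0.01,0,0,0],
    [-0.8,0,0,0.01,0,0,0],
  ],
)

```text
clock: 19.18
position: [0.4167, -0.2234, 0.0891]
tool_rot: [3.14, 0.0, 1.568]
force: [1.3, 2.1, 22.6]
grip_width: 0.0321
```

Emit:
arm_command(
  deltas=[
    [-0.8,0,0,0.006,0,0,0],
    [-0.8,0,0,0.006,0,0,0],
  ],
)

```text
clock: 19.42
position: [0.4168, -0.2236, 0.0888]
tool_rot: [3.139, 0.0, 1.568]
force: [-3.1, 2.7, 42.9]
grip_width: 0.0326
```

Emit:
arm_command(
  deltas=[
    [-0.8,0,0,-0.2,0,0,0],
    [-0.8,0,0,-0.6,0,0,0],
    [-0.8,0,0,-0.9,0,0,0],
    [-0.8,0,0,-0.9,0,0,0],
  ],
)

```text
clock: 19.92
position: [0.4169, -0.2232, 0.2246]
tool_rot: [3.138, 0.0, 1.569]
force: [1.0, -0.0, -2.0]
grip_width: 0.0321
```

```bash
python3 -c "
from h import *
plan([.495,.045,.2],yaw=1.494)
show('side','q_s.png',(150,170,300,290),5);show('wrist','q_w.png')"
```

```text
clk 19.93 pos [ 0.4169 -0.2232  0.2246] rot [3.138 0.    1.569] w 0.0321 F [ 1. -0. -2.]
delta [1.789 0.517 0.165] [0.004 0.    0.095] rows>= 4.5
```

View pics/q_s.png

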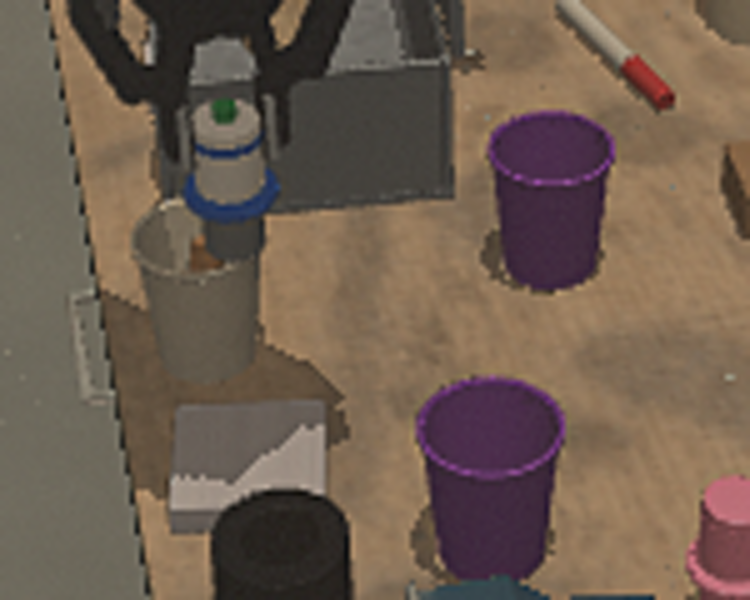

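View pics/q_w.png

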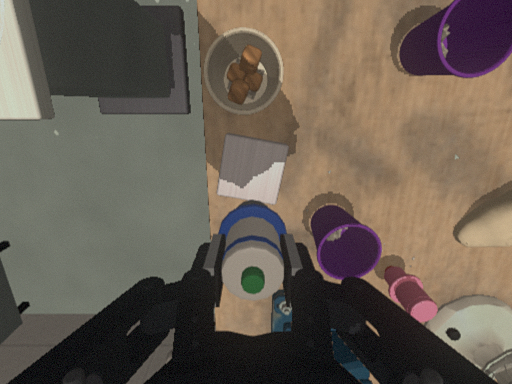

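Emit:
arm_command(
  deltas=[
    [-0.8,0.3,0.3,0,0,0,0],
    [-0.8,0.6,0.5,0,0,0,0.05],
    [-0.8,0.9,0.5,0,0,0,0.1],
    [-0.8,1,0.5,0,0,0,0.1],
  ],
)

```text
clock: 20.52
position: [0.4908, -0.0707, 0.2209]
tool_rot: [-3.138, 0.0, 1.493]
force: [-0.8, -0.4, -1.3]
grip_width: 0.0323
```

Emit:
arm_command(
  deltas=[
    [-0.8,0.4,0,0,0,0,0],
    [-0.8,0.8,0,0,0,0,0],
    [-0.8,0.88,0,0.1,0,0,0],
    [-0.8,0.88,0,0.2,0,0,0],
  ],
)

```text
clock: 21.02
position: [0.5018, 0.0581, 0.1911]
tool_rot: [-3.14, 0.001, 1.491]
force: [0.2, -0.8, -1.6]
grip_width: 0.0323
```

```bash
python3 -c "
from h import *
plan([.494,.058,.08],yaw=1.494)
show('wrist','r_w.png');show('side','r_s.png',(150,110,300,230),5)"
```

```text
clk 21.02 pos [0.5018 0.0581 0.1911] rot [-3.140e+00  1.000e-03  1.491e+00] w 0.0323 F [ 0.2 -0.8 -1.6]
delta [-0.004 -0.051  0.741] [-0.001  0.001 -0.004] rows>= 1.8
```

View pics/r_w.png

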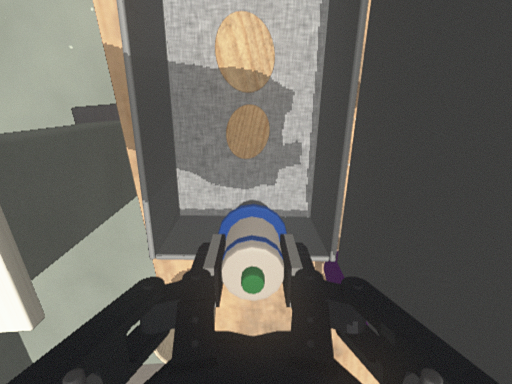

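View pics/r_s.png

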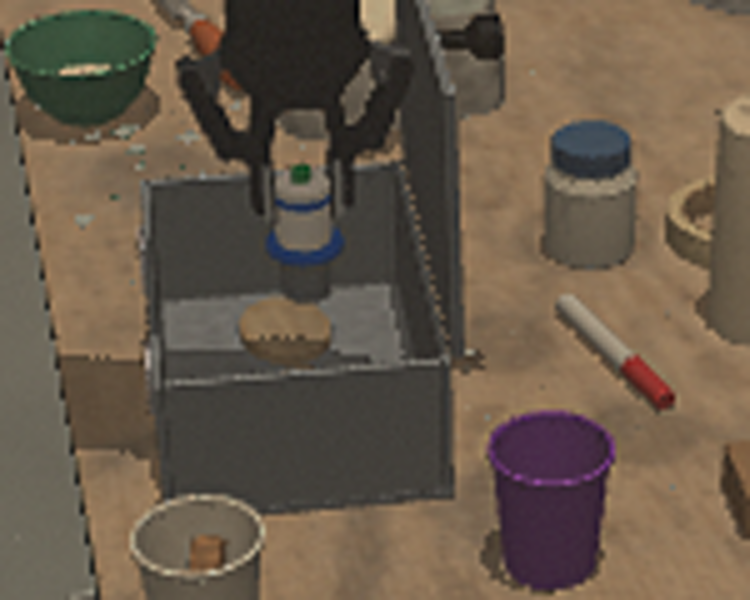

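Emit:
arm_command(
  deltas=[
    [-0.8,0,-0.05,0.3,0,0,0],
    [-0.8,0,-0.05,0.6,0,0,0],
    [-0.8,0,-0.05,0.76,0,0,0],
    [-0.8,0,-0.05,0.76,0,0,0],
  ],
)

```text
clock: 21.62
position: [0.4943, 0.0567, 0.0777]
tool_rot: [-3.14, 0.001, 1.487]
force: [-0.8, -0.6, -0.8]
grip_width: 0.0321
```

Emit:
arm_command(
  deltas=[
    [-0.3,0,0,0,0,0,0],
    [0.2,0,0,0,0,0,0],
    [0.2,0,0,0,0,0,0],
    [0.2,0,0,-0.2,0,0,0],
    [0.2,0,0,-0.6,0,0,0],
    [0.2,0,0,-1,0,0,0],
    [0.2,0,0,-1,0,0,0],
  ],
)

```text
clock: 22.5
position: [0.4962, 0.0593, 0.2322]
tool_rot: [3.136, -0.003, 1.49]
force: [0.8, -0.1, -1.2]
grip_width: 0.0513
```

```bash
python3 -c "
from h import *
print(np.round(telemetry.observe()['qpos'],2))
show('wrist','s_w.png');show('side','s_s.png',(150,90,300,230),4.2)"
```

```text
[-0.84  0.46  0.81  1.97 -0.43  0.88  0.12]
```

View pics/s_w.png

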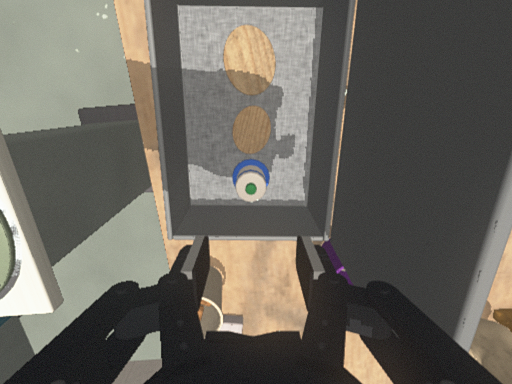

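View pics/s_s.png

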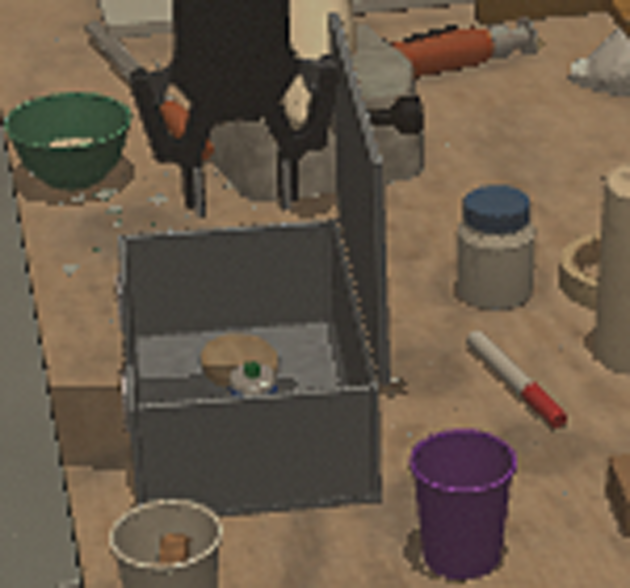

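```bash
python3 -c "
from h import *
im=cv2.imread('pics/a_side.png');cv2.imwrite('pics/t1.png',cv2.resize(im[30:190,135:335],None,fx=4,fy=3.7,interpolation=cv2.INTER_CUBIC))
show('top','t2.png',(0,60,512,300),1.56)
"
```

```text
(no output)
```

View pics/t1.png

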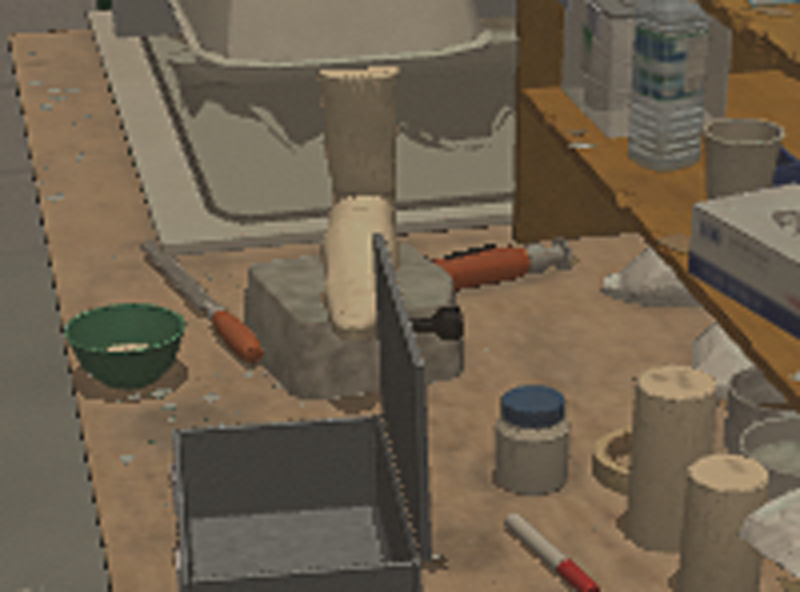

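View pics/t2.png

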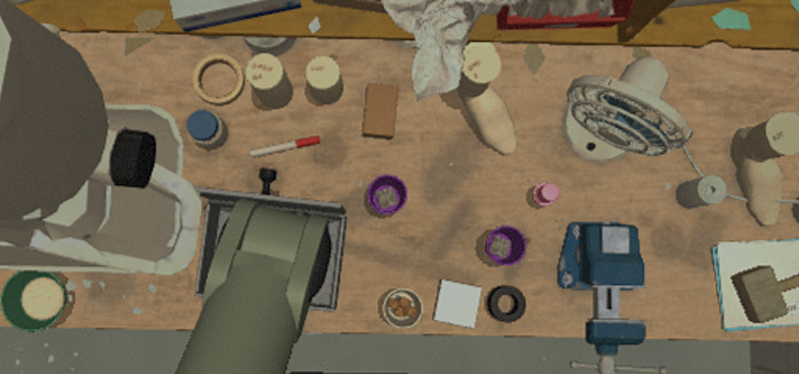

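```bash
python3 -c "
from h import *
S=C('side');print(onz(S,223.7,139,.0),onz(S,135+250/4,30+390/3.7,0))
im=cv2.imread('pics/a_side.png');cv2.imwrite('pics/t3.png',cv2.resize(im[100:160,170:270],None,fx=8,fy=8,interpolation=cv2.INTER_CUBIC))
"
```

```text
[6.13985238e-01 4.41614547e-01 1.11022302e-16] [0.52133616 0.49493136 0.        ]
```

View pics/t3.png

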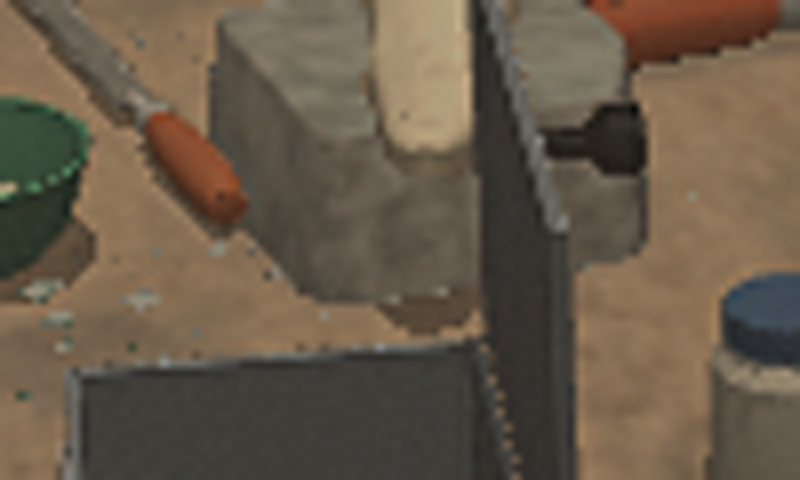

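Emit:
arm_command(
  deltas=[
    [0.2,0,0,-0.4,0,0,0],
    [0.2,0.4,0,-0.6,0,0,0],
    [0.2,0.8,0,-0.6,0,0,0],
    [0.2,1,0,-0.6,0,0,0],
    [0.2,1,0,-0.6,0,0,0],
  ],
)

```text
clock: 23.28
position: [0.5063, 0.2104, 0.317]
tool_rot: [-3.14, 0.002, 1.493]
force: [0.7, -1.0, -0.2]
grip_width: 0.0512
```

```bash
python3 -c "
from h import *
plan([.5,.2,.3]);print(proj(C('wrist'),[.614,.44,0]))
show('wrist','u_w.png')"
```

```text
clk 23.27 pos [0.5063 0.2104 0.317 ] rot [-3.140e+00  2.000e-03  1.493e+00] w 0.0512 F [ 0.7 -1.  -0.2]
delta [-0.072 -0.036  0.113] [0. 0. 0.] rows>= 0.3
[317.73400497 -16.2299265 ]
```

View pics/u_w.png

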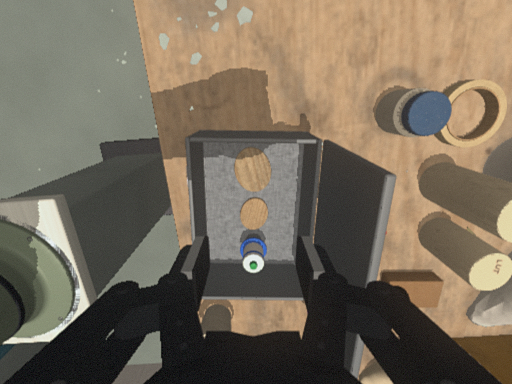

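Not quite in view; tilt the tool a bit to look further left.

Emit:
arm_command(
  deltas=[
    [0.2,0.3,0,-0.1,0,0.2,0],
    [0.2,0.6,0,-0.1,0,0.4,0],
    [0.2,0.6,0,-0.1,0,0.5,0],
    [0.2,0.6,0,-0.1,0,0.5,0],
  ],
)

```text
clock: 23.82
position: [0.5145, 0.2956, 0.3331]
tool_rot: [-3.141, -0.392, 1.486]
force: [0.3, -0.7, -0.4]
grip_width: 0.0512
```

```bash
python3 -c "
from h import *
plan([.5,.2,.3]);print(proj(C('wrist'),[.614,.44,0]))
show('wrist','v_w.png')"
```

```text
clk 23.82 pos [0.5145 0.2956 0.3331] rot [-3.141 -0.392  1.486] w 0.0512 F [ 0.3 -0.7 -0.4]
delta [-0.679 -0.042 -0.042] [0. 0. 0.] rows>= 1.6
[300.32144143 142.51027148]
```

View pics/v_w.png

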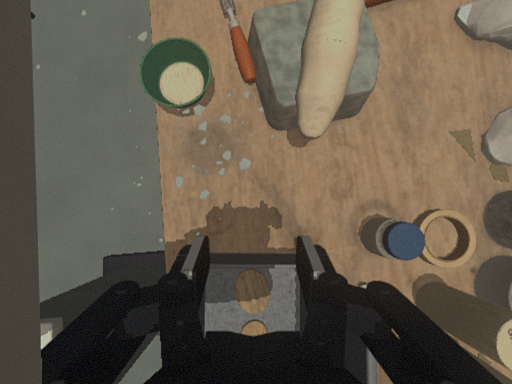

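```bash
cat >> h.py <<'E'
def Rt(head,down,roll=0):
    "tool z points to heading 'head' (rad from +x), 'down' rad below horizontal; camera up at roll 0"
    h=np.array([np.cos(head),np.sin(head),0]);u=np.array([0,0,1.])
    z=h*np.cos(down)-u*np.sin(down); x=u*np.cos(down)+h*np.sin(down); y=np.cross(z,x)
    return Ro.from_matrix(np.c_[x,y,z])*Ro.from_rotvec([0,0,roll])
E
python3 -c "
from h import *
plan([.45,.05,.35],Rt(np.pi/2,np.deg2rad(35)));print(np.round(telemetry.observe()['qpos'],2))"
```

```text
clk 23.88 pos [0.5144 0.2964 0.3332] rot [-3.141 -0.391  1.487] w 0.0511 F [-0.3 -0.8  0.3]
delta [-1.504 -0.291 -0.74 ] [ 0.067  0.724 -0.085] rows>= 4.1
[-0.97  0.38  0.7   1.79 -0.73  1.02 -0.03]
```

Emit:
arm_command(
  deltas=[
    [1,-0.4,-0.1,-0.2,0,0.2,0],
    [1,-0.8,-0.2,-0.4,0.06,0.4,-0.04],
    [1,-1,-0.25,-0.5,0.06,0.6,-0.08],
    [1,-1,-0.25,-0.5,0.06,0.72,-0.08],
    [1,-1,-0.25,-0.5,0.06,0.72,-0.08],
  ],
)

```text
clock: 24.5
position: [0.4633, 0.1313, 0.344]
tool_rot: [-3.139, -0.958, 1.56]
force: [-0.3, 0.5, 0.7]
grip_width: 0.0855
```

```bash
python3 -c "
from h import *
plan([.45,.0,.35],Rt(np.pi/2,np.deg2rad(5)));print(np.round(telemetry.observe()['qpos'],2))"
```

```text
clk 24.50 pos [0.4633 0.1313 0.344 ] rot [-3.139 -0.958  1.56 ] w 0.0855 F [-0.3  0.5  0.7]
delta [-0.471 -0.081 -0.739] [ 0.01   0.669 -0.006] rows>= 2.8
[-0.33  0.4   0.6   2.04 -1.15  1.42  0.86]
```

Emit:
arm_command(
  deltas=[
    [1,-0.2,0,-0.3,0,0.2,0],
    [1,-0.4,-0.05,-0.6,0,0.4,0],
    [1,-0.45,-0.08,-0.7,0,0.6,0],
    [1,-0.45,-0.08,-0.74,0,0.67,0],
    [1,-0.45,-0.08,-0.74,0,0.67,0],
  ],
)

```text
clock: 25.12
position: [0.4507, 0.005, 0.3533]
tool_rot: [-3.131, -1.483, 1.559]
force: [-0.5, 0.5, 0.3]
grip_width: 0.0855
```

```bash
python3 -c "
from h import *
plan([.45,.0,.35],Rt(np.pi/2,np.deg2rad(5)));print(np.round(telemetry.observe()['qpos'],2))"
```

```text
clk 25.12 pos [0.4507 0.005  0.3533] rot [-3.131 -1.483  1.559] w 0.0855 F [-0.5  0.5  0.3]
delta [-0.025 -0.005 -0.031] [ 0.001  0.    -0.001] rows>= 0.1
[ 0.21  0.7   0.39  1.96 -1.18  1.93  1.21]
```

Emit:
arm_command(
  deltas=[
    [1,-0.3,0.1,0.2,0,0,-0.2],
    [1,-0.6,0.2,0.4,0,0,-0.4],
    [1,-0.75,0.2,0.55,0,0,-0.6],
    [1,-0.75,0.2,0.55,0,0,-0.8],
    [1,-0.75,0.2,0.55,0,0,-1],
    [1,-0.75,0.2,0.55,0,0,-1],
  ],
)

```text
clock: 25.88
position: [0.4812, 0.0785, 0.2352]
tool_rot: [1.696, -0.779, 3.054]
force: [0.8, -0.1, -0.4]
grip_width: 0.0856
```

```bash
python3 -c "
from h import *
plan([.48,.10,.24],Rt(np.pi/2,np.deg2rad(0),-np.pi));print(np.round(telemetry.observe()['qpos'],2))"
```

```text
clk 25.88 pos [0.4812 0.0785 0.2352] rot [ 1.696 -0.779  3.054] w 0.0856 F [ 0.8 -0.1 -0.4]
delta [0.037 0.026 0.14 ] [-0.133 -0.056 -2.995] rows>= 12.6
[ 0.29  0.87  0.07  1.97 -1.24  1.63  2.09]
```

```bash
python3 -c "
from h import *
plan([.42,-.05,.25],Rt(np.pi/2,np.deg2rad(10),0))"
```

```text
clk 25.88 pos [0.4812 0.0785 0.2352] rot [ 1.696 -0.779  3.054] w 0.0856 F [ 0.8 -0.1 -0.4]
delta [ 0.305 -0.272 -0.862] [ 0.043 -0.104  1.002] rows>= 4.2
```

Emit:
arm_command(
  deltas=[
    [1,0.1,-0.1,-0.25,0,0,0.2],
    [1,0.2,-0.2,-0.5,0,-0.05,0.4],
    [1,0.3,-0.27,-0.7,0.04,-0.1,0.6],
    [1,0.3,-0.27,-0.86,0.04,-0.1,0.8],
    [1,0.3,-0.27,-0.86,0.04,-0.1,1],
    [1,0.3,-0.27,-0.86,0.04,-0.1,1],
  ],
)

```text
clock: 26.62
position: [0.4205, -0.05, 0.2492]
tool_rot: [-3.137, -1.4, 1.564]
force: [0.1, -0.3, -0.1]
grip_width: 0.0857
```

```bash
python3 -c "
from h import *
plan([.409,-.20,.20],Rt(np.pi/2,np.deg2rad(35),0));print(np.round(telemetry.observe()['qpos'],2))"
```

```text
clk 26.62 pos [ 0.4205 -0.05    0.2492] rot [-3.137 -1.4    1.564] w 0.0857 F [ 0.1 -0.3 -0.1]
delta [-0.493 -0.074 -0.93 ] [ 0.002 -0.561 -0.002] rows>= 2.5
[ 0.36  0.85  0.33  1.94 -1.04  1.81  1.38]
```

Emit:
arm_command(
  deltas=[
    [1,-0.15,0,-0.35,0,-0.2,0],
    [1,-0.3,-0.04,-0.7,0,-0.4,0],
    [1,-0.45,-0.07,-0.93,0,-0.55,0],
    [1,-0.49,-0.07,-0.93,0,-0.56,0],
    [1,-0.49,-0.07,-0.93,0,-0.56,0],
  ],
)

```text
clock: 27.25
position: [0.4095, -0.1992, 0.2]
tool_rot: [3.137, -0.964, 1.572]
force: [0.6, 0.9, 0.9]
grip_width: 0.0856
```

```bash
python3 -c "
from h import *
plan([.409,-.202,.108],Rt(np.pi/2,np.deg2rad(35),0));print(np.round(telemetry.observe()['qpos'],2))
show('wrist','w_w.png');show('side','w_s.png')"
```

```text
clk 27.25 pos [ 0.4095 -0.1992  0.2   ] rot [ 3.137 -0.964  1.572] w 0.0856 F [0.6 0.9 0.9]
delta [-0.514 -0.005  0.334] [ 0.004 -0.005  0.001] rows>= 1.5
[ 0.41  0.81  0.52  1.78 -0.86  1.64  1.36]
```

View pics/w_w.png

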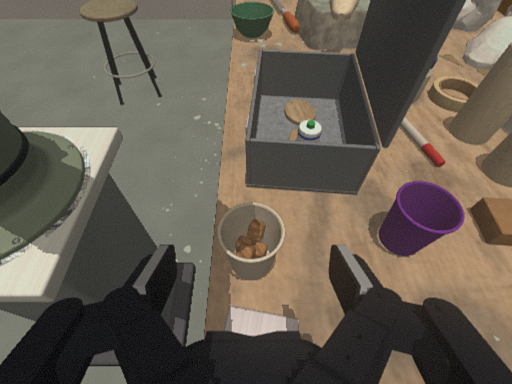

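View pics/w_s.png

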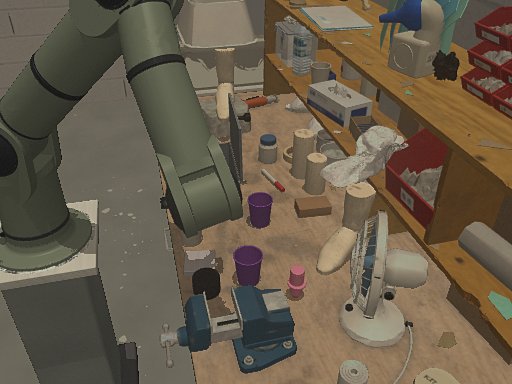

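```bash
python3 -c "
from h import *
c=C('wrist');print(proj(c,[.408,-.112,.084]))
T=C('top');S=C('side')
print('vise', tri([ray(T,395,268),ray(S,202,298)]), tri([ray(T,372,207),ray(S,235,293)]))
show('top','w_t.png',(200,130,460,310),3)
show('side','w_s2.png',(130,150,330,310),4)"
```

```text
[250.91964764 226.91090009]
vise (array([ 0.38926757, -0.47823912,  0.14943145]), np.float64(0.00021433294918032943)) (array([ 0.51134343, -0.42858502,  0.09178308]), np.float64(0.04359988039180182))
```

View pics/w_t.png

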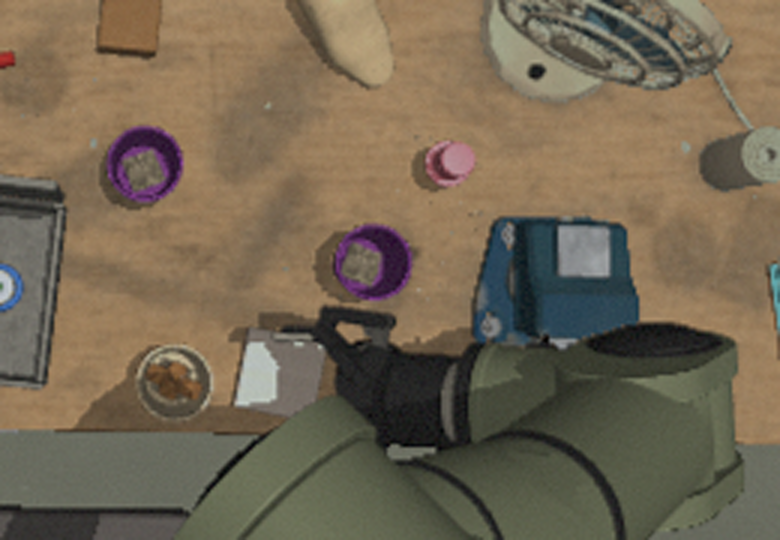

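View pics/w_s2.png

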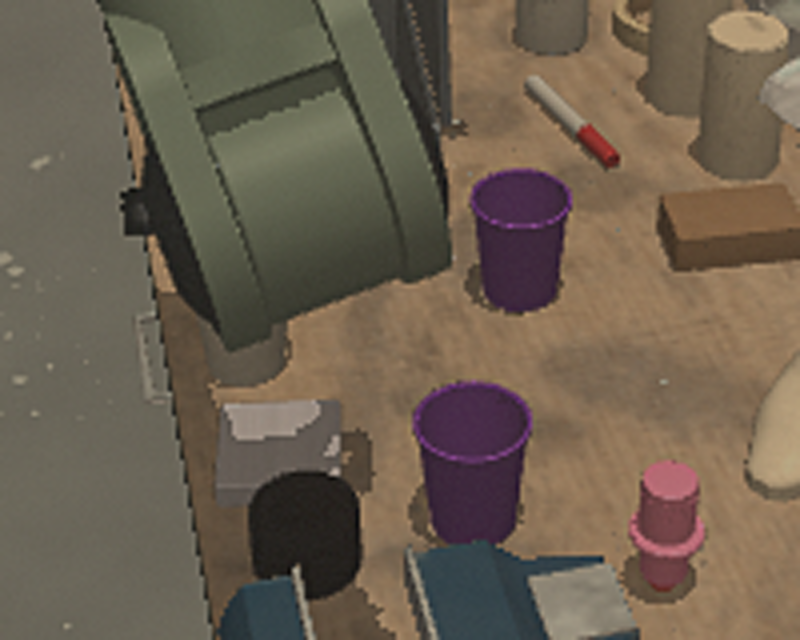

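```bash
python3 -c "
from h import *
T=C('top');S=C('side')
print(tri([ray(T,200+725/3,130+515/3),ray(S,130+235/4,150+345/4)]))
print(tri([ray(T,200+738/3,130+345/3),ray(S,130+445/4,150+265/4)]))
print(tri([ray(T,200+585/3,130+345/3),ray(S,130+435/4,150+180/4)]))
"
```

```text
(array([ 0.35144301, -0.51657173,  0.34903176]), np.float64(0.02046065349855674))
(array([ 0.46069228, -0.51741142,  0.37168902]), np.float64(0.0030535247143529134))
(array([ 0.46834375, -0.41510907,  0.34441325]), np.float64(0.013723521313813979))
```

Emit:
arm_command(
  deltas=[
    [1,-0.2,0,0.15,0,0,0],
    [1,-0.4,0,0.3,0,0,0],
    [1,-0.51,0,0.33,0,0,0],
    [1,-0.51,0,0.33,0,0,0],
  ],
)

```text
clock: 27.95
position: [0.4093, -0.204, 0.1086]
tool_rot: [3.14, -0.963, 1.567]
force: [0.1, -0.7, 0.7]
grip_width: 0.0853
```

```bash
python3 -c "
from h import *
plan([.408,-.114,.045],Rt(np.pi/2,np.deg2rad(35),0));print(np.round(telemetry.observe()['qpos'],2))
c=C('wrist');print(proj(c,[.408,-.112,.084]))
show('wrist','x_w.png');show('side','x_s.png',(130,150,330,310),4)"
```

```text
clk 27.95 pos [ 0.4093 -0.204   0.1086] rot [ 3.14  -0.963  1.567] w 0.0853 F [ 0.1 -0.7  0.7]
delta [-0.005 -0.012  0.735] [ 0.006 -0.004 -0.002] rows>= 1.8
[ 0.44  0.96  0.47  1.77 -0.91  1.54  1.46]
[250.7719862  166.94537482]
```

View pics/x_w.png

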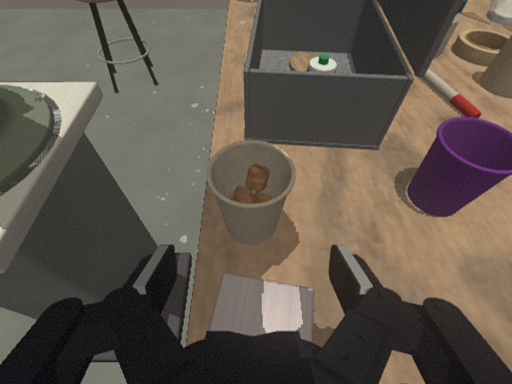

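View pics/x_s.png

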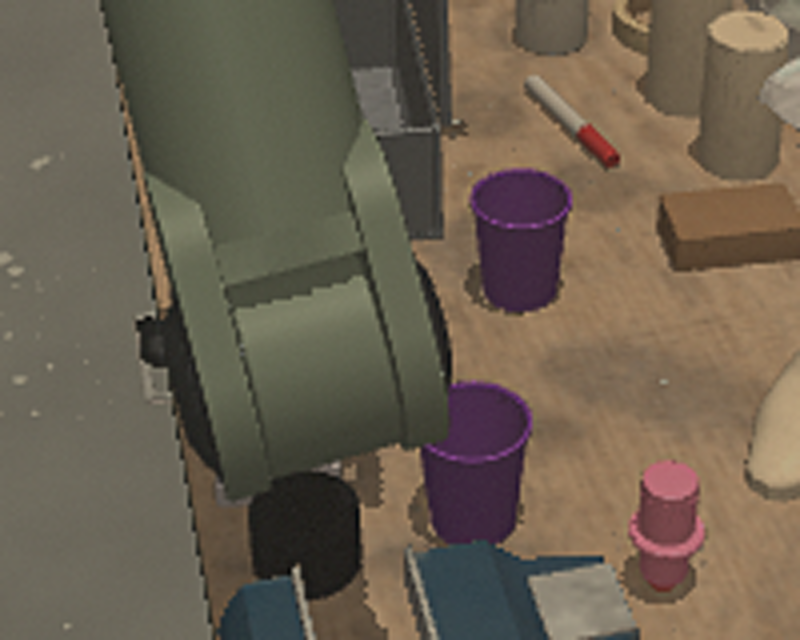

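Emit:
arm_command(
  deltas=[
    [1,-0.005,-0.01,0.25,0,0,0],
    [1,-0.005,-0.01,0.5,0,0,0],
    [1,-0.005,-0.01,0.68,0,0,0],
    [1,-0.005,-0.01,0.73,0,0,0],
    [1,-0.005,-0.01,0.73,0,0,0],
  ],
)

```text
clock: 28.68
position: [0.4089, -0.1148, 0.0464]
tool_rot: [3.136, -0.962, 1.571]
force: [0.2, -0.4, 0.2]
grip_width: 0.0855
```

```bash
python3 -c "
from h import *
plan([.408,-.114,.045],Rt(np.pi/2,np.deg2rad(35),0))
show('wrist','y_w.png')"
```

```text
clk 28.68 pos [ 0.4089 -0.1148  0.0464] rot [ 3.136 -0.962  1.571] w 0.0855 F [ 0.2 -0.4  0.2]
delta [-0.005 -0.006  0.01 ] [ 0.007 -0.002  0.   ] rows>= 0.0
```

View pics/y_w.png

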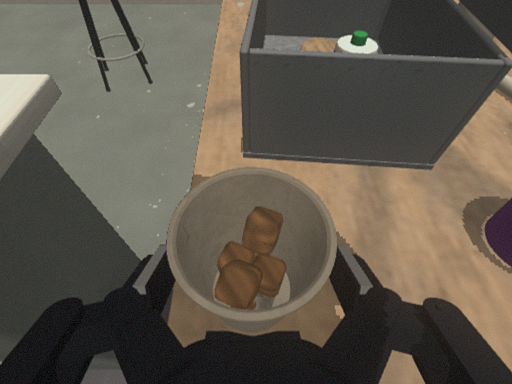

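Emit:
arm_command(
  deltas=[
    [0.6,0,0,0,0,0,0],
    [0.3,0,0,0,0,0,0],
    [0.1,0,0,0,0,0,0],
    [0.1,0,0,0,0,0,0],
    [0.1,0,0,0,0,0,0],
  ],
  newtons=40,
)

```text
clock: 29.35
position: [0.4088, -0.1151, 0.0465]
tool_rot: [3.136, -0.962, 1.57]
force: [-1.4, -5.3, 10.1]
grip_width: 0.0654
```

```bash
python3 -c "
from h import *
plan([.42,-.1,.25],Rt(np.pi/2,np.deg2rad(35),0))
show('wrist','z_w.png')"
```

```text
clk 29.35 pos [ 0.4088 -0.1151  0.0465] rot [ 3.136 -0.962  1.57 ] w 0.0654 F [-1.4 -5.3 10.1]
delta [ 1.171  0.079 -0.692] [ 0.008 -0.003 -0.001] rows>= 3.3
```

View pics/z_w.png

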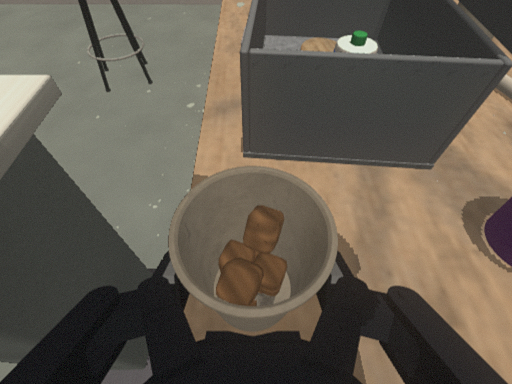

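Emit:
arm_command(
  deltas=[
    [0.1,0.08,0,-0.06,0,0,0],
    [0.1,0.3,0,-0.2,0,0,0],
    [0.1,0.6,0,-0.4,0,0,0],
    [0.1,0.82,0,-0.57,0,0,0],
    [0.1,1,0.05,-0.65,0,0,0],
    [0.1,1,0.05,-0.65,0,0,0],
  ],
)

```text
clock: 30.15
position: [0.4162, -0.1087, 0.2268]
tool_rot: [3.132, -0.961, 1.575]
force: [1.3, -0.2, -2.0]
grip_width: 0.0651
```

```bash
python3 -c "
from h import *
plan([.48,.12,.25],Rt(np.pi/2,np.deg2rad(10),0));print(np.round(telemetry.observe()['qpos'],2))
show('wrist','za_w.png')"
```

```text
clk 30.15 pos [ 0.4162 -0.1087  0.2268] rot [ 3.132 -0.961  1.575] w 0.0651 F [ 1.3 -0.2 -2. ]
delta [0.999 0.42  1.164] [0.008 0.555 0.005] rows>= 3.8
[ 0.27  0.69  0.49  1.93 -0.92  1.55  1.29]
```

View pics/za_w.png

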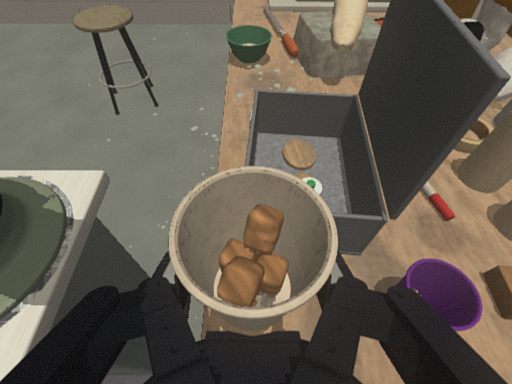

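```bash
python3 -c "
from h import *
plan([.455,.11,.26],Rt(np.deg2rad(70),np.deg2rad(12),0))"
```

```text
clk 30.20 pos [ 0.4157 -0.1086  0.2255] rot [ 3.134 -0.961  1.573] w 0.0654 F [ 0.5 -0.3 -1.4]
delta [1.023 0.257 1.065] [-0.403  0.503  0.181] rows>= 3.6
```

Emit:
arm_command(
  deltas=[
    [0.1,0.2,0.05,0.2,-0.1,0.12,0.04],
    [0.1,0.4,0.1,0.4,-0.2,0.25,0.09],
    [0.1,0.6,0.15,0.6,-0.3,0.37,0.13],
    [0.1,0.8,0.2,0.8,-0.4,0.5,0.18],
    [0.1,1,0.25,1,-0.4,0.5,0.18],
    [0.1,1,0.25,1,-0.4,0.5,0.18],
  ],
)

```text
clock: 30.95
position: [0.4359, 0.052, 0.2111]
tool_rot: [-2.94, -1.295, 1.09]
force: [0.1, -0.6, -3.8]
grip_width: 0.0653
```

```bash
python3 -c "
from h import *
plan([.455,.12,.25],Rt(np.deg2rad(70),np.deg2rad(0),0));print(np.round(telemetry.observe()['qpos'],2))
show('wrist','zb_w.png');show('top','zb_t.png',(100,100,360,300),3)"
```

```text
clk 30.95 pos [0.4359 0.052  0.2111] rot [-2.94  -1.295  1.09 ] w 0.0653 F [ 0.1 -0.6 -3.8]
delta [ 0.375 -0.02   0.385] [-0.089  0.346 -0.058] rows>= 1.5
[ 0.79  0.77 -0.44  2.23 -1.24  1.06  1.23]
```

View pics/zb_t.png

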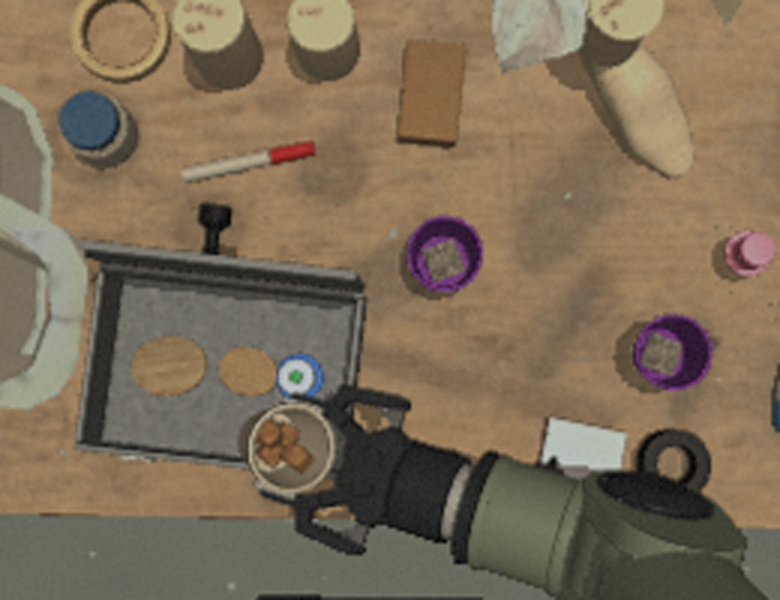

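View pics/zb_w.png

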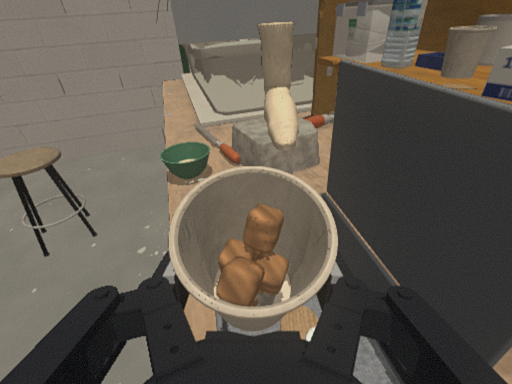

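Emit:
arm_command(
  deltas=[
    [0.1,0,0,0,0,0,0],
    [0.1,0,0,0,0,0,0],
  ],
)

```text
clock: 31.3
position: [0.4363, 0.0512, 0.2112]
tool_rot: [-2.946, -1.293, 1.097]
force: [0.1, 0.9, -0.7]
grip_width: 0.0652
```

```bash
python3 -c "
from h import *
plan([.455,.12,.25],Rt(np.deg2rad(70),np.deg2rad(0),0));print(np.round(telemetry.observe()['qpos'],2))"
```

```text
clk 31.30 pos [0.4363 0.0512 0.2112] rot [-2.946 -1.293  1.097] w 0.0652 F [ 0.1  0.9 -0.7]
delta [ 0.376 -0.023  0.388] [-0.09   0.349 -0.056] rows>= 1.5
[ 0.78  0.77 -0.43  2.22 -1.24  1.07  1.23]
```

Emit:
arm_command(
  deltas=[
    [0.1,0.2,0,0.2,-0.05,0.1,-0.03],
    [0.1,0.38,-0.02,0.39,-0.09,0.2,-0.06],
    [0.1,0.38,-0.02,0.39,-0.09,0.2,-0.06],
    [0.1,0.38,-0.02,0.39,-0.09,0.2,-0.06],
  ],
)

```text
clock: 31.8
position: [0.4554, 0.1213, 0.2511]
tool_rot: [3.09, -1.458, 1.277]
force: [0.3, -0.1, -1.5]
grip_width: 0.0652
```

```bash
python3 -c "
from h import *
plan([.455,.12,.25],Rt(np.deg2rad(70),np.deg2rad(0),0));print(np.round(telemetry.observe()['qpos'],2))"
```

```text
clk 31.80 pos [0.4554 0.1213 0.2511] rot [ 3.09  -1.458  1.277] w 0.0652 F [ 0.3 -0.1 -1.5]
delta [-0.009  0.    -0.008] [-0.004  0.144  0.008] rows>= 0.6
[ 1.14  1.1  -1.14  2.29 -1.26  0.54  1.23]
```

Emit:
arm_command(
  deltas=[
    [0.1,0,0,0,0,0,0.22],
    [0.1,0,0,0,0,0,0.44],
    [0.1,0,0,0,0,0,0.66],
    [0.1,0,0,0,0,0,0.88],
    [0.1,0,0,0,0,0,1],
    [0.1,0,0,0,0,0,1],
  ],
)

```text
clock: 32.55
position: [0.4554, 0.1211, 0.2501]
tool_rot: [-1.736, -0.785, -0.228]
force: [1.0, 0.0, -1.9]
grip_width: 0.065
```

```bash
python3 -c "
from h import *
plan([.455,.12,.25],Rt(np.deg2rad(70),np.deg2rad(5),np.pi*.5));print(np.round(telemetry.observe()['qpos'],2))
show('top','zc_t.png',(100,100,360,300),3)"
```

```text
clk 32.55 pos [0.4554 0.1211 0.2501] rot [-1.736 -0.785 -0.228] w 0.0650 F [ 1.   0.  -1.9]
delta [-0.001  0.001 -0.007] [0.033 0.02  1.008] rows>= 4.2
[ 1.14  1.09 -1.13  2.29 -1.26  0.55  0.45]
```

View pics/zc_t.png

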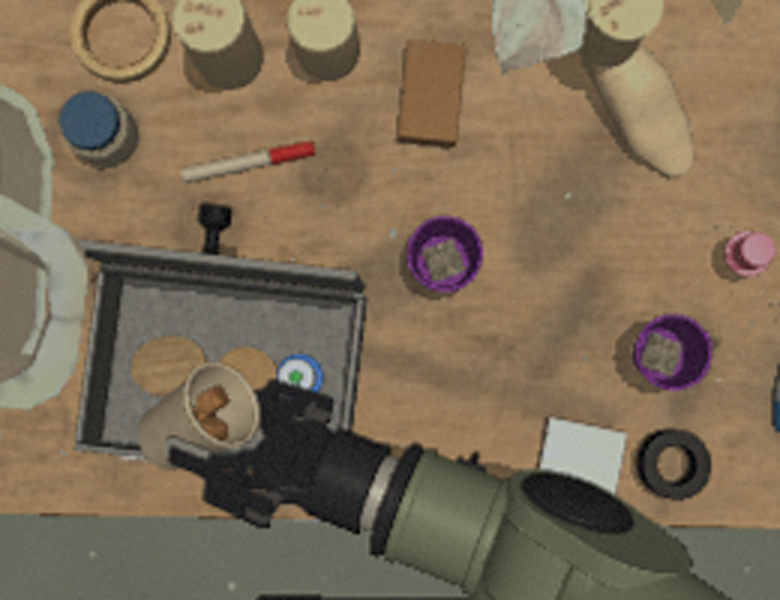

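Emit:
arm_command(
  deltas=[
    [0.1,0,0,0.05,0,0,0.22],
    [0.1,0,0,0.1,0,0,0.44],
    [0.1,0,0,0.1,0,0,0.66],
    [0.1,0,0,0.1,0,0,0.88],
    [0.1,0,0,0.1,0,0,1],
    [0.1,0,0,0.1,0,0,1],
  ],
)

```text
clock: 33.35
position: [0.4605, 0.1349, 0.2489]
tool_rot: [-1.686, -0.009, -0.345]
force: [0.6, 0.1, -0.8]
grip_width: 0.0652
```

```bash
python3 -c "
from h import *
plan([.455,.13,.235],Rt(np.deg2rad(70),np.deg2rad(5),np.pi*.75));print(np.round(telemetry.observe()['qpos'],2))
show('top','zd_t.png',(100,100,360,300),3)"
```

```text
clk 33.35 pos [0.4605 0.1349 0.2489] rot [-1.686 -0.009 -0.345] w 0.0652 F [ 0.6  0.1 -0.8]
delta [-0.024  0.097 -0.032] [ 0.036 -0.01   1.012] rows>= 4.3
[ 1.14  1.16 -1.2   2.29 -1.26  0.46 -0.34]
```

View pics/zd_t.png

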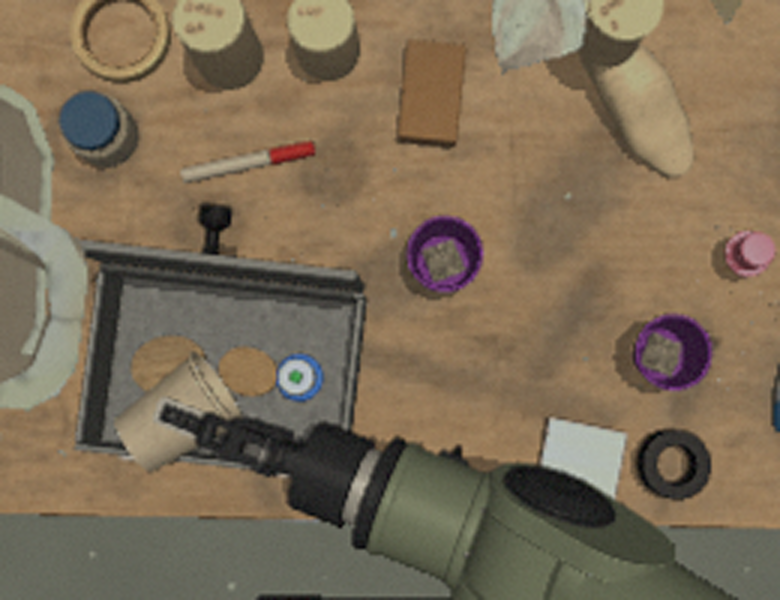

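Emit:
arm_command(
  deltas=[
    [0.1,0,0.1,0,0,0,0.22],
    [0.1,0,0.15,0,0,0,0.44],
    [0.1,0,0.15,0,0,0,0.66],
    [0.1,0,0.15,0,0,0,0.88],
    [0.1,0,0.15,0,0,0,1],
    [0.1,0,0.15,0,0,0,1],
  ],
)

```text
clock: 34.15
position: [0.4598, 0.1323, 0.2269]
tool_rot: [-1.731, 0.769, -0.458]
force: [-0.4, 0.6, -1.7]
grip_width: 0.0651
```

Emit:
arm_command(
  deltas=[
    [0.1,0,0,0,0,0,0.22],
    [0.1,0,0,0,0,0,0.44],
    [0.1,0,0,0,0,0,0.66],
    [0.1,0,0,0,0,0,0.88],
    [0.1,0,0,0,0,0,1],
    [0.1,0,0,0,0,0,1],
  ],
)

```text
clock: 34.9
position: [0.4598, 0.1323, 0.227]
tool_rot: [-3.048, 1.456, -1.823]
force: [-0.5, -0.2, -0.6]
grip_width: 0.0654
```

```bash
python3 -c "
from h import *
plan([.455,.13,.235],Rt(np.deg2rad(70),np.deg2rad(5),np.pi));print(np.round(telemetry.observe()['qpos'],2))
s,p,R=state()
up=Rt(np.pi/2,np.deg2rad(35)).inv().apply([0,0,1]);print('tilt',np.degrees(np.arccos(R.apply(up)[2])))
show('top','ze_t.png',(100,100,360,300),3);show('side','ze_s.png',(150,70,350,230),4);show('wrist','ze_w.png')"
```

```text
clk 34.90 pos [0.4598 0.1323 0.227 ] rot [-3.048  1.456 -1.823] w 0.0654 F [-0.5 -0.2 -0.6]
delta [-0.05   0.024 -0.031] [ 0.004 -0.035  0.014] rows>= 0.2
[ 1.13  1.19 -1.15  2.29 -1.26  0.47 -1.85]
tilt 138.42197455993553
```

View pics/ze_t.png

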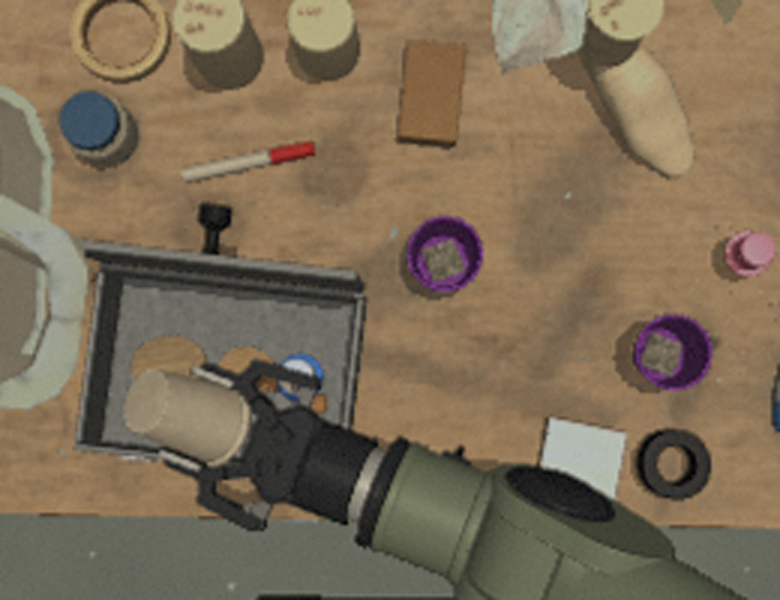

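View pics/ze_s.png

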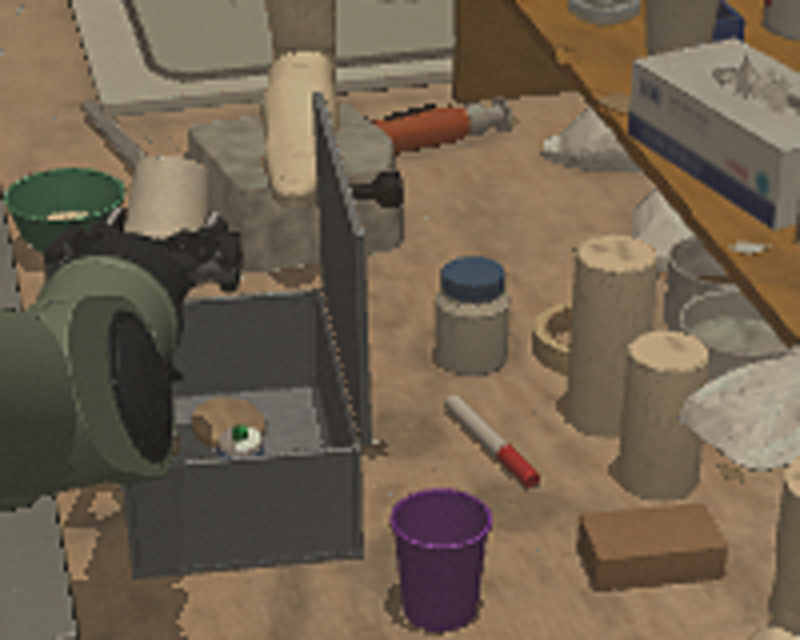

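View pics/ze_w.png

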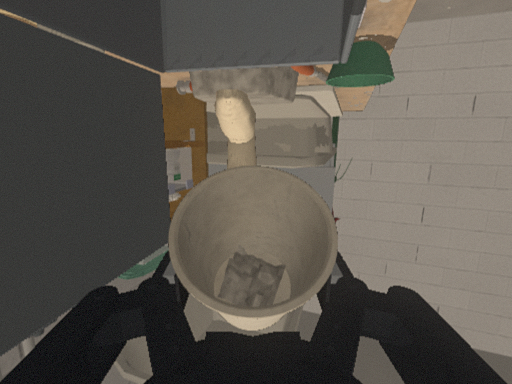

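Emit:
arm_command(
  deltas=[
    [0.1,0,0,0,0,0,0],
    [0.1,0,0,0,0,0,0],
    [0.1,0,0,0,0,0,0],
    [0.1,0,0,0,0,0,0],
  ],
)

```text
clock: 35.55
position: [0.4598, 0.1323, 0.227]
tool_rot: [-3.082, 1.456, -1.857]
force: [0.1, -0.0, -0.7]
grip_width: 0.0655
```

```bash
python3 -c "
from h import *
show('wrist','zf_w.png',(170,160,340,330),4)
im=cv2.imread('pics/zf_w.png');cv2.imwrite('pics/zf_w.png',np.clip(im.astype(float)*1.5,0,255).astype(np.uint8)[:600])
show('top','zf_t.png',(160,200,260,270),8)"
```

```text
(no output)
```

View pics/zf_w.png

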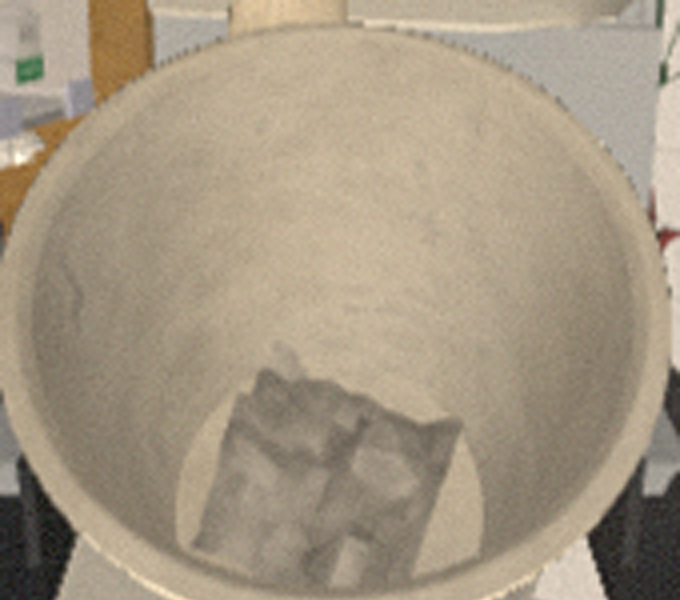

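View pics/zf_t.png

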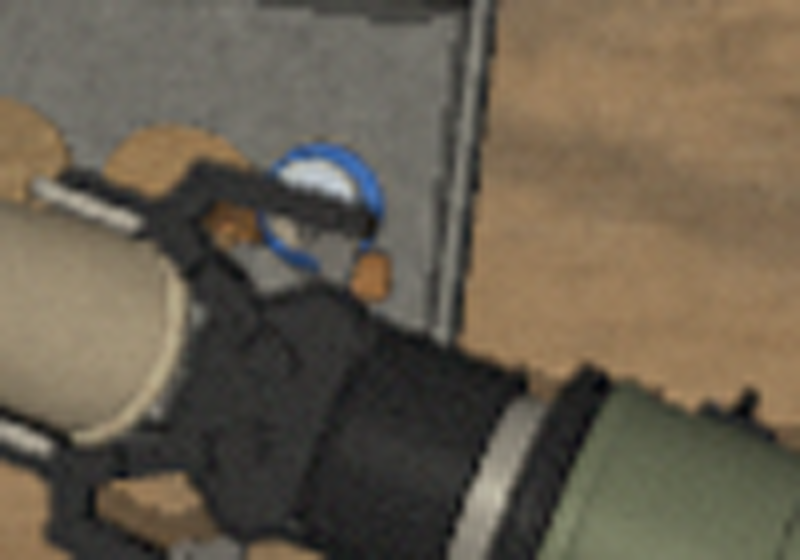

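Emit:
arm_command(
  deltas=[
    [0.1,-0.1,0,0,0,0,-0.22],
    [0.1,-0.1,0,0,0,0,-0.44],
    [0.1,-0.1,0,0,0,0,-0.66],
    [0.1,-0.1,0,0,0,0,-0.88],
    [0.1,-0.1,0,0,0,0,-1],
    [0.1,-0.1,0,0,0,0,-1],
  ],
)

```text
clock: 36.4
position: [0.4603, 0.1339, 0.242]
tool_rot: [-1.73, 0.773, -0.458]
force: [0.5, 0.3, -1.4]
grip_width: 0.0648
```

Emit:
arm_command(
  deltas=[
    [0.1,0,0,0,0,0,-0.22],
    [0.1,0,0,0,0,0,-0.44],
    [0.1,0,0,0,0,0,-0.66],
    [0.1,0,0,0,0,0,-0.88],
    [0.1,0,0,0,0,0,-1],
    [0.1,0,0,0,0,0,-1],
  ],
)

```text
clock: 37.15
position: [0.4603, 0.134, 0.2419]
tool_rot: [-1.685, -0.004, -0.345]
force: [0.1, -0.4, -1.3]
grip_width: 0.0652
```

Emit:
arm_command(
  deltas=[
    [0.1,0,0,0,0,0,-0.22],
    [0.1,0,0,0,0,0,-0.44],
    [0.1,0,0,0,0,0,-0.66],
    [0.1,0,0,0,0,0,-0.88],
    [0.1,0,0,0,0,0,-1],
    [0.1,0,0,0,0,0,-1],
  ],
)

```text
clock: 37.9
position: [0.4602, 0.134, 0.2419]
tool_rot: [-1.733, -0.782, -0.231]
force: [0.0, -0.2, -0.3]
grip_width: 0.0651
```

Emit:
arm_command(
  deltas=[
    [0.1,0,0,0,0,0,-0.22],
    [0.1,0,0,0,0,0,-0.44],
    [0.1,0,0,0,0,0,-0.66],
    [0.1,0,0,0,0,0,-0.88],
    [0.1,0,0,0,0,0,-1],
    [0.1,0,0,0,0,0,-1],
  ],
)

```text
clock: 38.65
position: [0.4602, 0.134, 0.2419]
tool_rot: [3.123, -1.456, 1.244]
force: [-0.4, -0.1, -0.8]
grip_width: 0.0656
```

```bash
python3 -c "
from h import *
plan([.43,.03,.24],Rt(np.deg2rad(80),np.deg2rad(20),0));print(np.round(telemetry.observe()['qpos'],2))
show('wrist','zg_w.png')"
```

```text
clk 38.65 pos [0.4602 0.134  0.2419] rot [ 3.123 -1.456  1.244] w 0.0656 F [-0.4 -0.1 -0.8]
delta [-0.095  0.045 -0.714] [ 0.213 -0.297 -0.047] rows>= 1.7
[ 1.26  1.48 -1.48  2.29 -0.03  0.2   0.05]
```

View pics/zg_w.png

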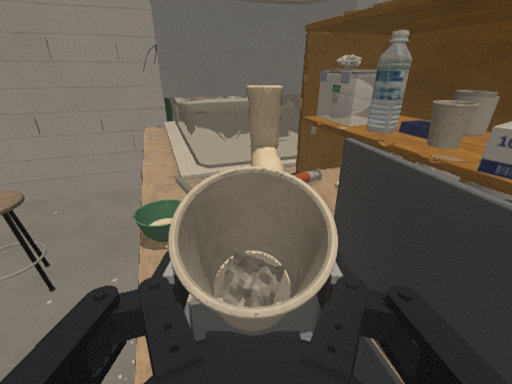

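```bash
python3 -c "
from h import *
show('side','zh_s.png');show('top','zh_t.png')"
```

```text
(no output)
```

View pics/zh_s.png

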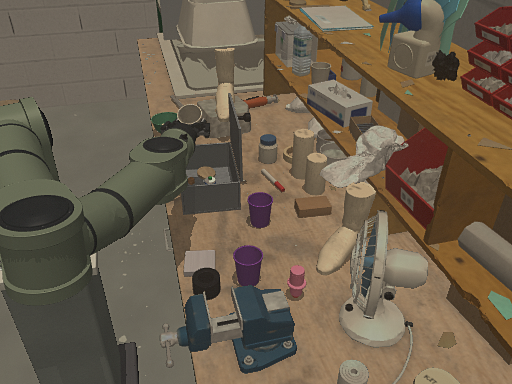

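View pics/zh_t.png

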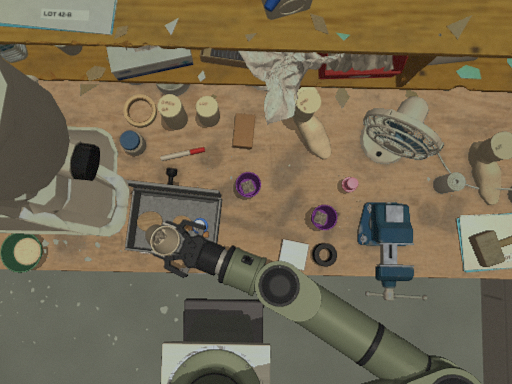

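```bash
python3 -c "
from h import *
plan([.436,.051,.23],Ro.from_euler('xyz',[-2.946,-1.293,1.097]))"
```

```text
clk 38.80 pos [0.4603 0.134  0.2419] rot [ 3.118 -1.456  1.249] w 0.0655 F [ 0.5  0.8 -0.7]
delta [-0.145  0.035 -0.562] [ 0.089 -0.203  0.055] rows>= 1.4
```

Emit:
arm_command(
  deltas=[
    [0.1,-0.07,0,-0.2,0.03,-0.1,0.02],
    [0.1,-0.14,0.03,-0.4,0.06,-0.15,0.04],
    [0.1,-0.14,0.03,-0.56,0.09,-0.2,0.05],
    [0.1,-0.14,0.03,-0.56,0.09,-0.2,0.05],
    [0.1,-0.14,0.03,-0.56,0.09,-0.2,0.05],
  ],
)

```text
clock: 39.42
position: [0.4354, 0.0521, 0.2307]
tool_rot: [-2.968, -1.297, 1.12]
force: [-0.6, 0.5, -1.4]
grip_width: 0.0654
```

```bash
python3 -c "
from h import *
print(np.round(telemetry.observe()['qpos'],2))
plan([.416,-.10,.26],Rt(np.pi/2,np.deg2rad(35),0))"
```

```text
[ 1.4   1.31 -1.44  2.2  -0.04  0.52  0.  ]
clk 39.42 pos [0.4354 0.0521 0.2307] rot [-2.968 -1.297  1.12 ] w 0.0654 F [-0.6  0.5 -1.4]
delta [-0.074  0.15  -1.027] [ 0.303 -0.439 -0.208] rows>= 2.5
```

```bash
python3 -c "
from h import *
plan([.42,-.09,.25],Rt(np.deg2rad(75),np.deg2rad(35),0))"
```

```text
clk 39.42 pos [0.4354 0.0521 0.2307] rot [-2.968 -1.297  1.12 ] w 0.0654 F [-0.6  0.5 -1.4]
delta [-0.119  0.16  -0.94 ] [-0.    -0.434 -0.066] rows>= 2.3
```

Emit:
arm_command(
  deltas=[
    [0.1,-0.05,0.05,-0.3,0,-0.12,-0.02],
    [0.1,-0.1,0.1,-0.6,0,-0.25,-0.04],
    [0.1,-0.12,0.16,-0.94,0,-0.38,-0.06],
    [0.1,-0.12,0.16,-0.94,0,-0.43,-0.06],
    [0.1,-0.12,0.16,-0.94,0,-0.43,-0.06],
  ],
)

```text
clock: 40.05
position: [0.4199, -0.0891, 0.2499]
tool_rot: [-3.136, -0.963, 1.304]
force: [0.0, 0.1, -0.6]
grip_width: 0.0652
```

```bash
python3 -c "
from h import *
print(np.round(telemetry.observe()['qpos'],2))
plan([.42,-.09,.15],Rt(np.deg2rad(75),np.deg2rad(35),0))
show('side','zi_s.png')"
```

```text
[ 1.55  1.01 -1.43  2.02  0.04  0.89 -0.03]
clk 40.05 pos [ 0.4199 -0.0891  0.2499] rot [-3.136 -0.963  1.304] w 0.0652 F [ 0.   0.1 -0.6]
delta [-0.55   0.004  0.376] [-0.002 -0.004 -0.003] rows>= 1.6
```

View pics/zi_s.png

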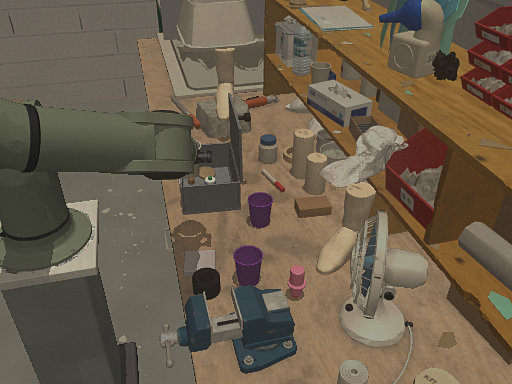

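Emit:
arm_command(
  deltas=[
    [0.1,-0.2,0,0.12,0,0,0],
    [0.1,-0.4,0,0.25,0,0,0],
    [0.1,-0.55,-0.02,0.34,0,0,0],
    [0.1,-0.7,-0.04,0.43,0,0,0],
    [0.1,-0.8,-0.05,0.5,0,0,0],
    [0.1,-0.8,-0.05,0.5,0,0,0],
  ],
)

```text
clock: 40.85
position: [0.4104, -0.094, 0.1081]
tool_rot: [-3.133, -0.965, 1.301]
force: [1.3, -1.1, -0.5]
grip_width: 0.0655
```

```bash
python3 -c "
from h import *
print(np.round(telemetry.observe()['qpos'],2))
plan([.41,-.1,.047],Rt(np.deg2rad(75),np.deg2rad(34.9),0))
show('side','zj_s.png',(130,100,330,260),4)"
```

```text
[ 1.48  1.2  -1.21  2.06  0.2   0.73  0.06]
clk 40.85 pos [ 0.4104 -0.094   0.1081] rot [-3.133 -0.965  1.301] w 0.0655 F [ 1.3 -1.1 -0.5]
delta [-0.357  0.01   0.199] [-0.003 -0.005 -0.006] rows>= 1.0
```

View pics/zj_s.png

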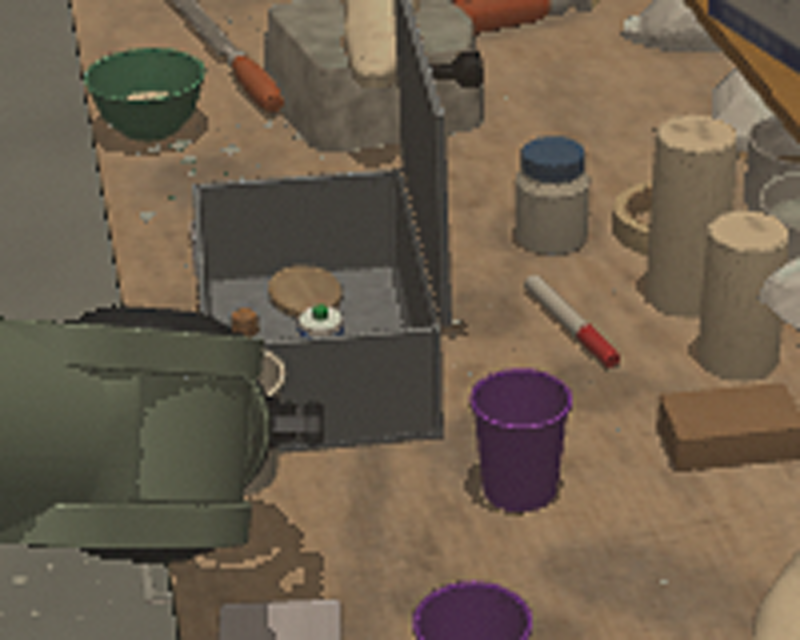

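Emit:
arm_command(
  deltas=[
    [0.1,-0.12,0,0.07,0,0,0],
    [0.1,-0.24,0,0.13,0,0,0],
    [0.1,-0.33,0,0.19,0,0,0],
    [0.1,-0.35,0,0.2,0,0,0],
    [0.1,-0.35,0,0.2,0,0,0],
  ],
)

```text
clock: 41.52
position: [0.4092, -0.1001, 0.0486]
tool_rot: [-3.136, -0.963, 1.303]
force: [0.2, -0.2, -0.4]
grip_width: 0.0647
```

```bash
python3 -c "
from h import *
plan([.41,-.1,.047],Rt(np.deg2rad(75),np.deg2rad(34.9),0))
"
```

```text
clk 41.52 pos [ 0.4092 -0.1001  0.0486] rot [-3.136 -0.963  1.303] w 0.0647 F [ 0.2 -0.2 -0.4]
delta [-0.007  0.005  0.008] [-0.    -0.002 -0.004] rows>= 0.0
```

Emit:
arm_command(
  deltas=[
    [0.1,-0.012,0,0.008,0,0,0],
    [0.1,-0.016,0,0.01,0,0,0],
  ],
)

```text
clock: 41.78
position: [0.4093, -0.1002, 0.0465]
tool_rot: [-3.137, -0.964, 1.304]
force: [-3.3, -3.0, 16.2]
grip_width: 0.0652
```

Contact. Release and retreat along the tool axis.

Emit:
arm_command(
  deltas=[
    [0.4,0.008,0,-0.006,0,0,0],
    [0.8,0.008,0,-0.006,0,0,0],
    [1,0.008,0,-0.006,0,0,0],
    [1,0.008,0,-0.006,0,0,0],
    [1,0.01,0,-0.2,0,0,0],
    [1,0.01,0,-0.5,0,0,0],
    [1,0.01,0,-0.8,0,0,0],
    [1,0.01,0,-0.8,0,0,0],
  ],
)

```text
clock: 42.78
position: [0.3841, -0.1974, 0.1162]
tool_rot: [-3.139, -0.961, 1.301]
force: [0.5, 0.6, 0.3]
grip_width: 0.085
```

```bash
python3 -c "
from h import *
plan([.41,-.1,.25],Rt(np.deg2rad(75),np.deg2rad(34.9),0))
show('wrist','zk_w.png')
"
```

```text
clk 42.77 pos [ 0.3841 -0.1974  0.1162] rot [-3.139 -0.961  1.301] w 0.0850 F [0.5 0.6 0.3]
delta [ 1.116 -0.006  0.04 ] [ 0.005  0.001 -0.006] rows>= 2.7
```

View pics/zk_w.png

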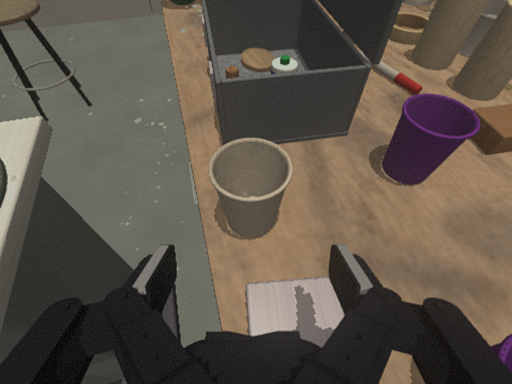

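```bash
python3 -c "
from h import *
plan([.46,-.1,.33],Rt(np.deg2rad(90),np.deg2rad(65),0))
"
```

```text
clk 42.83 pos [ 0.3838 -0.1956  0.1155] rot [-3.137 -0.962  1.302] w 0.0853 F [ 0.2  1.2 -0.4]
delta [ 1.602  0.319 -0.205] [ 0.218 -0.665 -0.264] rows>= 4.0
```

Emit:
arm_command(
  deltas=[
    [0,0.3,0,-0.2,0,0,0],
    [-0.5,0.6,0,-0.4,0,-0.1,0],
    [-1,1,0,-0.5,0.05,-0.25,-0.05],
    [-1,1,0.1,-0.4,0.1,-0.4,-0.1],
    [-1,1,0.2,-0.3,0.15,-0.5,-0.18],
    [-1,1,0.3,-0.2,0.2,-0.65,-0.25],
    [-1,1,0.3,-0.2,0.2,-0.65,-0.25],
  ],
)

```text
clock: 43.7
position: [0.4444, -0.1442, 0.2555]
tool_rot: [3.135, -0.447, 1.566]
force: [0.3, -0.4, -0.1]
grip_width: 0.0002
```

```bash
python3 -c "
from h import *
print(np.round(telemetry.observe()['qpos'],2))
plan([.60,-.1,.38],yaw=1.571)
show('wrist','zl_w.png')"
```

```text
[ 1.32  0.73 -1.31  1.85  0.28  1.11 -0.06]
clk 43.70 pos [ 0.4444 -0.1442  0.2555] rot [ 3.135 -0.447  1.566] w 0.0002 F [ 0.3 -0.4 -0.1]
delta [ 0.629  1.039 -0.612] [ 0.009 -0.57  -0.008] rows>= 3.3
```

View pics/zl_w.png

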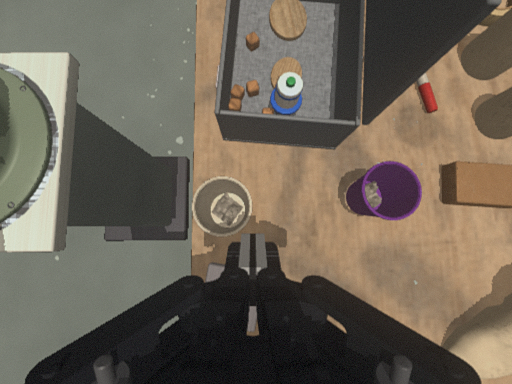

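Emit:
arm_command(
  deltas=[
    [-1,0.15,0.3,-0.3,0,-0.2,0],
    [-1,0.3,0.5,-0.5,0,-0.35,0],
    [-1,0.5,0.8,-0.6,0,-0.5,0],
    [-1,0.63,1,-0.61,0,-0.57,0],
    [-1,0.63,1,-0.61,0,-0.57,0],
  ],
)

```text
clock: 44.38
position: [0.5949, -0.1007, 0.3795]
tool_rot: [3.137, -0.003, 1.561]
force: [-0.2, -0.8, -0.7]
grip_width: 0.0001
```

```bash
python3 -c "
from h import *
print(np.round(telemetry.observe()['qpos'],2))
plan([.655,.065,.36],yaw=1.571)
show('wrist','zm_w.png');show('side','zm_s.png')"
```

```text
[ 0.77  0.58 -1.13  1.45  0.52  1.44 -0.37]
clk 44.38 pos [ 0.5949 -0.1007  0.3795] rot [ 3.137e+00 -3.000e-03  1.561e+00] w 0.0001 F [-0.2 -0.8 -0.7]
delta [1.108 0.389 0.136] [ 0.006 -0.004 -0.013] rows>= 2.8
```

View pics/zm_w.png

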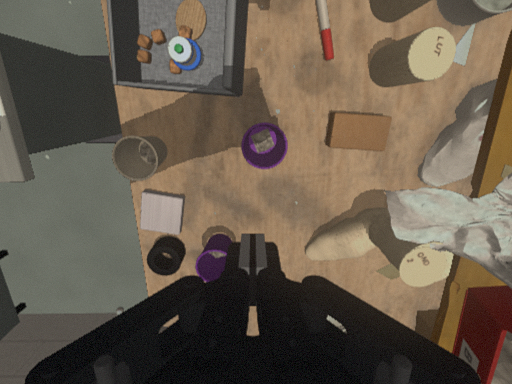

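View pics/zm_s.png

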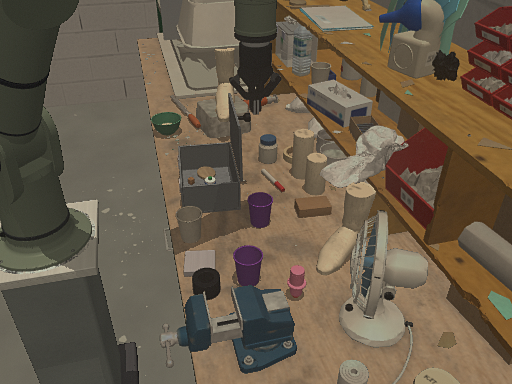

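```bash
python3 -c "
import cv2
im=cv2.imread('pics/zm_w.png');cv2.imwrite('pics/zn.png',cv2.resize(im[0:110,100:260],None,fx=5,fy=5,interpolation=cv2.INTER_CUBIC))"
```

```text
(no output)
```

View pics/zn.png

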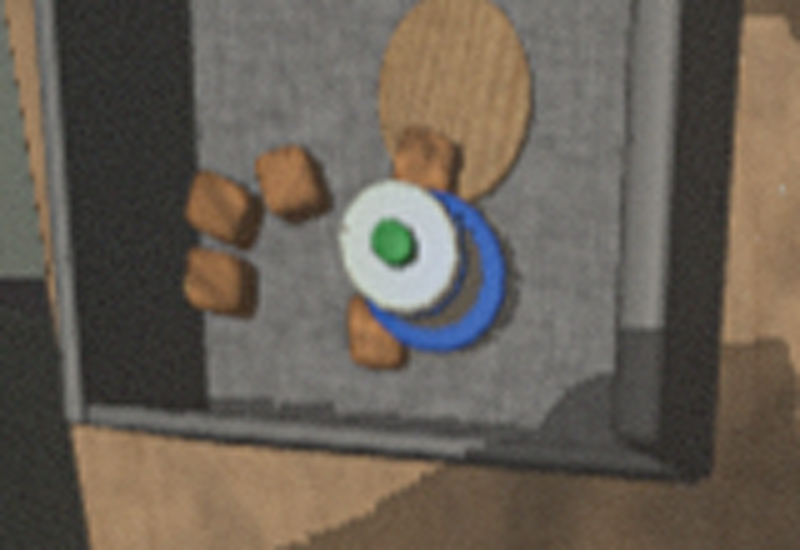

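Emit:
arm_command(
  deltas=[
    [-1,0,0.35,0,0,0,0],
    [-1,0.3,0.4,0,0,0,0],
    [-1,0.7,0.4,0,0,0,0],
    [-1,1,0.4,0,0,0,0],
    [-1,1,0.4,0,0,0,0],
  ],
)

```text
clock: 45.1
position: [0.6549, 0.0464, 0.3794]
tool_rot: [3.139, -0.003, 1.559]
force: [-0.3, -0.1, 0.5]
grip_width: -0.0002
```

```bash
python3 -c "
from h import *
plan([.655,.065,.24],yaw=1.571)
show('wrist','zo_w.png');show('side','zo_s.png',(150,40,350,200),4)"
```

```text
clk 45.10 pos [0.6549 0.0464 0.3794] rot [ 3.139e+00 -3.000e-03  1.559e+00] w -0.0002 F [-0.3 -0.1  0.5]
delta [ 0.121 -0.004  0.93 ] [ 0.004 -0.004 -0.016] rows>= 2.3
```

View pics/zo_w.png

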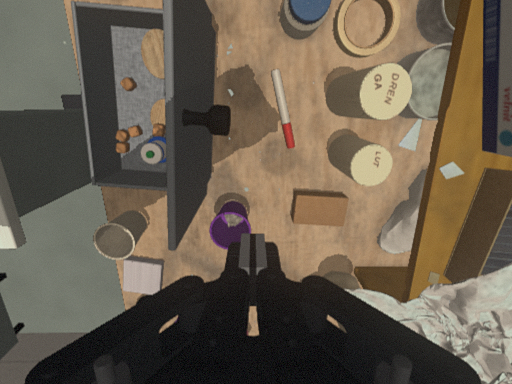

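View pics/zo_s.png

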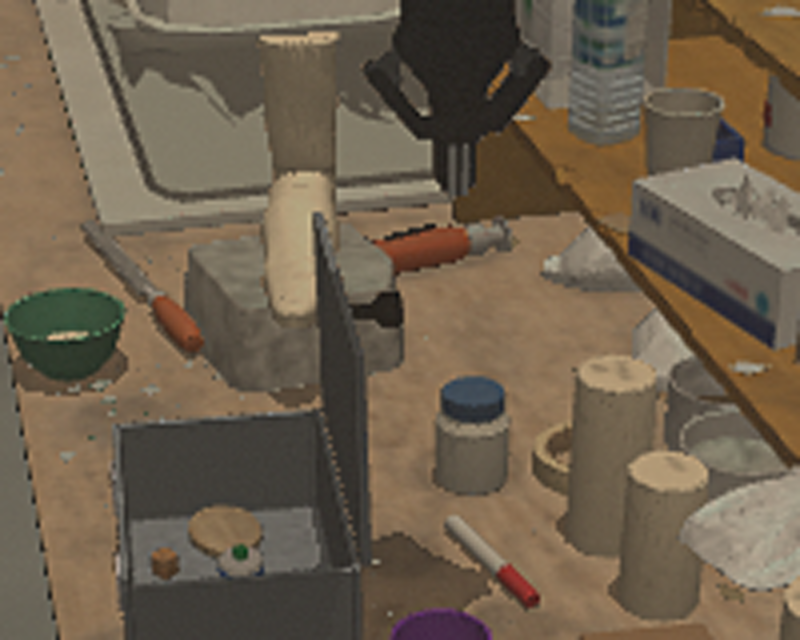

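Emit:
arm_command(
  deltas=[
    [-1,0,0,0,0,0,-0.22],
    [-1,0,0,0,0,0,-0.44],
    [-1,0,0,0,0,0,-0.66],
    [-1,0,0,0,0,0,-0.88],
    [-1,0,0,0,0,0,-1],
    [-1,0,0,0,0,0,-1],
  ],
)

```text
clock: 45.95
position: [0.6559, 0.042, 0.3795]
tool_rot: [3.138, 0.001, 2.337]
force: [-0.7, -0.1, 0.0]
grip_width: -0.0
```

Emit:
arm_command(
  deltas=[
    [-1,0,0,0,0,0,-0.22],
    [-1,0,0,0,0,0,-0.44],
    [-1,0,0,0,0,0,-0.66],
    [-1,0,0,0,0,0,-0.88],
    [-1,0,0,0,0,0,-1],
    [-1,0,0,0,0,0,-1],
  ],
)

```text
clock: 46.7
position: [0.6559, 0.0433, 0.3799]
tool_rot: [3.14, 0.004, 3.122]
force: [-0.4, -0.7, -1.2]
grip_width: -0.0003
```

```bash
python3 -c "
from h import *
print(np.round(telemetry.observe()['qpos'],2))
plan([.645,.05,.25],yaw=3.13)"
```

```text
[ 0.53  0.8  -1.39  1.29  0.79  1.64  0.84]
clk 46.70 pos [0.6559 0.0433 0.3799] rot [3.14  0.004 3.122] w -0.0003 F [-0.4 -0.7 -1.2]
delta [0.077 0.042 0.865] [ 0.002  0.005 -0.01 ] rows>= 2.1
```

Emit:
arm_command(
  deltas=[
    [-1,0,0.04,0.3,0,0,0],
    [-1,0,0.04,0.6,0,0,0],
    [-1,0,0.04,0.86,0,0,0],
    [-1,0,0.04,0.86,0,0,0],
  ],
)

```text
clock: 47.2
position: [0.6559, 0.0496, 0.2491]
tool_rot: [3.141, 0.001, 3.123]
force: [-0.0, -0.1, 1.8]
grip_width: 0.0002
```

```bash
python3 -c "
from h import *
plan([.56,.05,.25],yaw=3.13)
show('side','zp_s.png',(150,40,350,200),4)"
```

```text
clk 47.20 pos [0.6559 0.0496 0.2491] rot [3.141e+00 1.000e-03 3.123e+00] w 0.0002 F [-0.  -0.1  1.8]
delta [ 0.639 -0.009 -0.007] [ 0.001  0.002 -0.009] rows>= 1.5
```

View pics/zp_s.png

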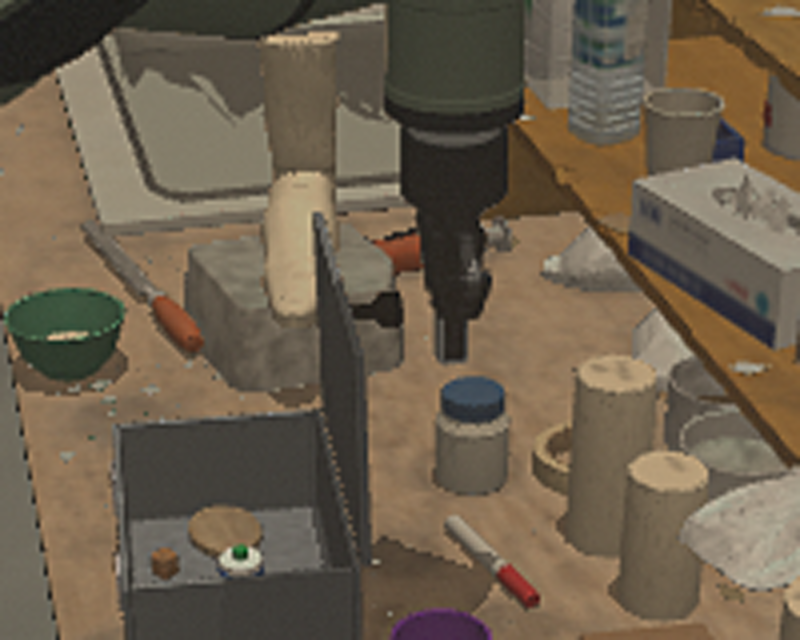

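Emit:
arm_command(
  deltas=[
    [-1,0.15,0,0,0,0,0],
    [-1,0.28,0,0,0,0,0],
    [-1,0.4,0,0,0,0,0],
    [-1,0.5,0,0,0,0,0],
    [-1,0.6,0,0.01,0,0,0],
  ],
)

```text
clock: 47.88
position: [0.5671, 0.0526, 0.2518]
tool_rot: [3.139, 0.008, 3.124]
force: [2.9, 2.1, -0.6]
grip_width: 0.0001
```

```bash
python3 -c "
from h import *
plan([.508,.05,.222],yaw=3.13)
show('side','zq_s.png',(150,40,350,200),4)"
```

```text
clk 47.88 pos [0.5671 0.0526 0.2518] rot [3.139 0.008 3.124] w 0.0001 F [ 2.9  2.1 -0.6]
delta [ 0.395 -0.025  0.195] [ 0.003  0.011 -0.007] rows>= 1.1
```

View pics/zq_s.png

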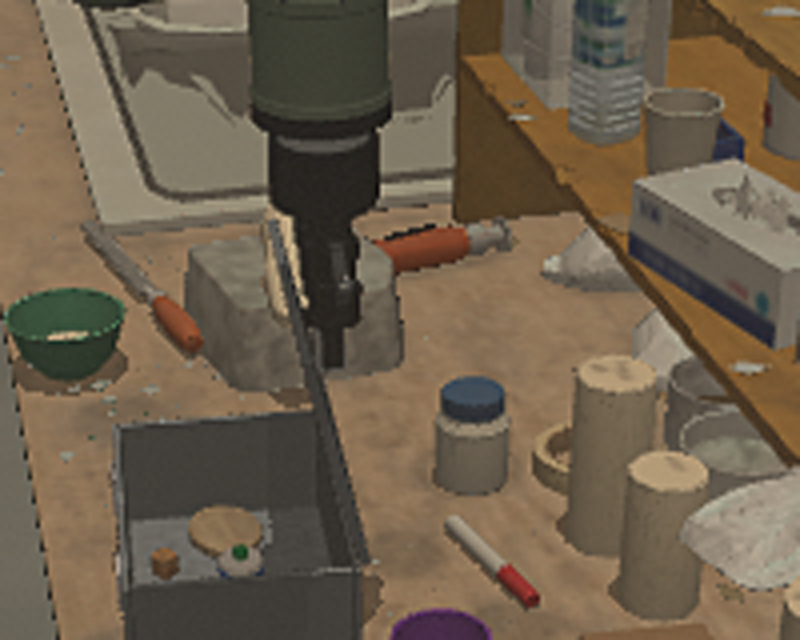

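Emit:
arm_command(
  deltas=[
    [-1,0.12,-0.01,0.03,0,0,0],
    [-1,0.22,-0.02,0.08,0,0,0],
    [-1,0.32,-0.02,0.13,0,0,0],
    [-1,0.4,-0.02,0.19,0,0,0],
    [-1,0.4,-0.02,0.19,0,0,0],
  ],
)

```text
clock: 48.55
position: [0.5071, 0.05, 0.2216]
tool_rot: [3.141, 0.006, 3.126]
force: [0.3, 0.6, 0.5]
grip_width: 0.0004
```

```bash
python3 -c "
from h import *
plan([.472,.05,.176],yaw=3.13)
show('side','zr_s.png',(150,40,350,200),4)"
```

```text
clk 48.55 pos [0.5071 0.05   0.2216] rot [3.141 0.006 3.126] w 0.0004 F [0.3 0.6 0.5]
delta [ 0.236 -0.004  0.303] [ 0.001  0.008 -0.006] rows>= 0.9
```

View pics/zr_s.png

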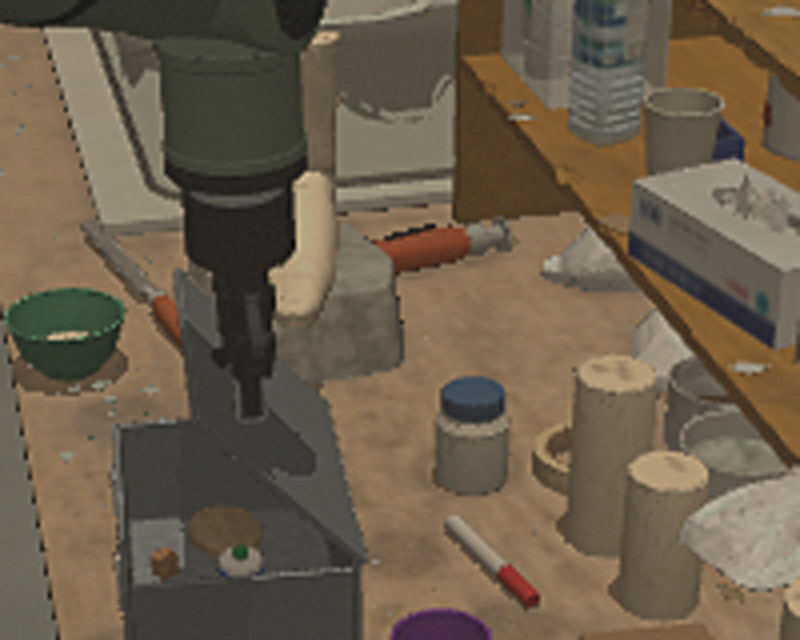

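Emit:
arm_command(
  deltas=[
    [-1,0.05,-0.1,0,0,0,0],
    [-1,0.12,-0.1,0.1,0,0,0],
    [-1,0.2,-0.1,0.2,0,0,0],
    [-1,0.24,-0.1,0.3,0,0,0],
    [-1,0.24,-0.1,0.3,0,0,0],
  ],
)

```text
clock: 49.22
position: [0.4708, 0.0357, 0.175]
tool_rot: [3.14, 0.004, 3.127]
force: [1.3, -0.8, 0.9]
grip_width: 0.0002
```

```bash
python3 -c "
from h import *
plan([.464,.035,.132],yaw=3.13)
show('side','zs_s.png',(150,40,350,200),4)"
```

```text
clk 49.23 pos [0.4708 0.0357 0.175 ] rot [3.14  0.004 3.127] w 0.0002 F [ 1.3 -0.8  0.9]
delta [ 0.046 -0.006  0.286] [ 0.002  0.005 -0.004] rows>= 0.7
```

View pics/zs_s.png

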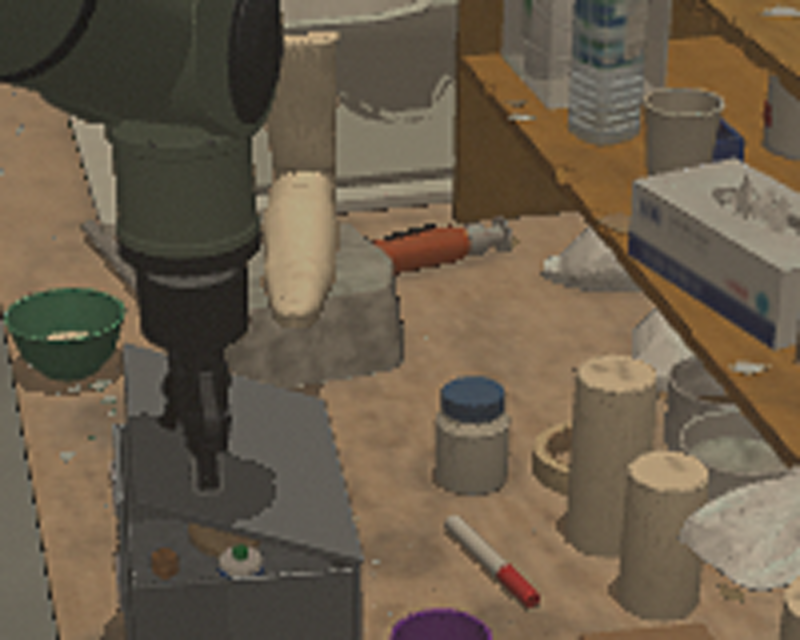

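Emit:
arm_command(
  deltas=[
    [-1,0.02,0,0.07,0,0,0],
    [-1,0.03,0,0.14,0,0,0],
    [-1,0.05,0,0.21,0,0,0],
    [-1,0.05,0,0.26,0,0,0],
  ],
)

```text
clock: 49.78
position: [0.463, 0.0359, 0.1355]
tool_rot: [3.14, 0.004, 3.127]
force: [-1.6, 0.1, 1.1]
grip_width: 0.0002
```

Emit:
arm_command(
  deltas=[
    [-1,0,0,0.01,0,0,0],
    [-1,0,0,0.02,0,0,0],
  ],
)

```text
clock: 50.02
position: [0.4635, 0.036, 0.1333]
tool_rot: [3.14, 0.005, 3.127]
force: [-0.7, 0.1, 1.1]
grip_width: 0.0001
```

Emit:
arm_command(
  deltas=[
    [-1,0,0,0.01,0,0,0],
    [-1,0,0,0.01,0,0,0],
  ],
)

```text
clock: 50.28
position: [0.4635, 0.0359, 0.1318]
tool_rot: [3.14, 0.005, 3.126]
force: [-0.4, 0.1, -0.0]
grip_width: -0.0002
```

```bash
python3 -c "
from h import *
plan([.464,.035,.132],yaw=3.13)
show('side','zt_s.png',(150,80,300,200),5)"
```

```text
clk 50.27 pos [0.4635 0.0359 0.1318] rot [3.14  0.005 3.126] w -0.0002 F [-0.4  0.1 -0. ]
delta [-0.003 -0.006 -0.001] [ 0.002  0.006 -0.004] rows>= 0.0
```

View pics/zt_s.png

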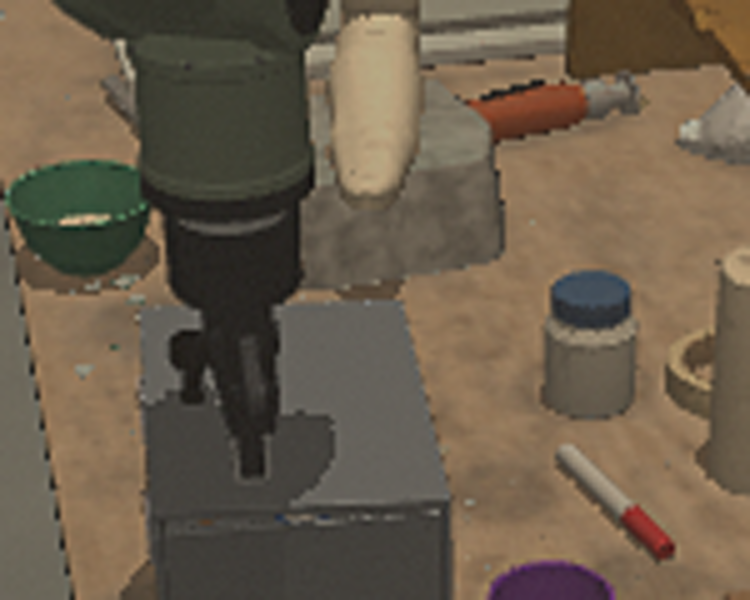

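Still a thin gap at the rim; keep pressing until force rises.

Emit:
arm_command(
  deltas=[
    [-1,0,0,0.015,0,0,0],
    [-1,0,0,0.03,0,0,0],
    [-1,0,0,0.03,0,0,0],
  ],
)

```text
clock: 50.7
position: [0.4634, 0.0359, 0.1271]
tool_rot: [3.14, 0.005, 3.127]
force: [0.1, 0.1, -0.8]
grip_width: -0.0
```

Emit:
arm_command(
  deltas=[
    [-1,0,0,0.01,0,0,0],
    [-1,0,0,0.02,0,0,0],
  ],
)

```text
clock: 50.95
position: [0.4636, 0.0361, 0.1251]
tool_rot: [3.141, 0.005, 3.127]
force: [-12.4, -6.8, 48.3]
grip_width: -0.0
```

Emit:
arm_command(
  deltas=[
    [-1,0,0,0.01,0,0,0],
    [-1,0,0,0.01,0,0,0],
  ],
)

```text
clock: 51.2
position: [0.4636, 0.0361, 0.1249]
tool_rot: [-3.141, 0.006, 3.127]
force: [-17.5, -9.5, 65.3]
grip_width: -0.0003
```

Emit:
arm_command(
  deltas=[
    [-1,0,0,-0.2,0,0,0],
    [-1,0,0,-0.6,0,0,0],
    [-1,0,0,-1,0,0,0],
    [-1,0,0,-1,0,0,0],
  ],
)

```text
clock: 51.7
position: [0.464, 0.0362, 0.2763]
tool_rot: [3.141, 0.011, 3.126]
force: [-0.0, -0.3, -0.2]
grip_width: -0.0
```

```bash
python3 -c "
from h import *
plan([.464,-.1,.35],yaw=3.13)
show('side','zu_s.png',(150,80,300,200),5);show('wrist','zu_w.png')"
```

```text
clk 51.70 pos [0.464  0.0362 0.2763] rot [3.141 0.011 3.126] w -0.0000 F [-0.  -0.3 -0.2]
delta [-0.019 -0.908 -0.492] [ 0.001  0.014 -0.005] rows>= 2.5
```

View pics/zu_s.png

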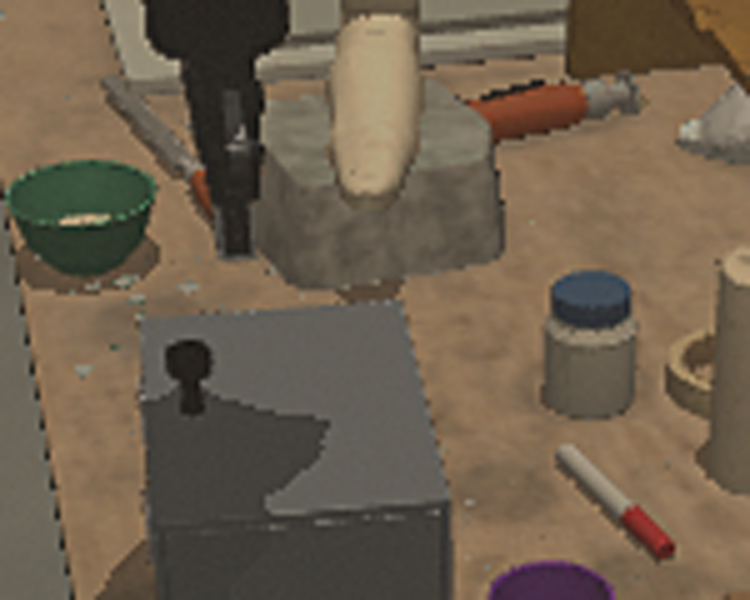

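View pics/zu_w.png

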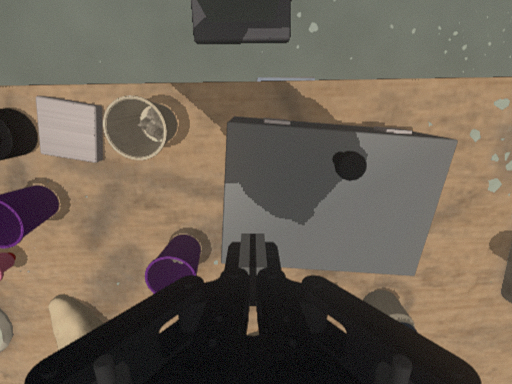

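Emit:
arm_command(
  deltas=[
    [-1,0,-0.3,-0.3,0,0,0],
    [-1,0,-0.6,-0.5,0,0,0],
    [-1,0,-0.9,-0.5,0,0,0],
    [-1,0,-0.9,-0.5,0,0,0],
  ],
)

```text
clock: 52.3
position: [0.4598, -0.1029, 0.346]
tool_rot: [3.139, 0.003, 3.121]
force: [-0.2, 1.4, 0.3]
grip_width: -0.0001
```

```bash
python3 -c "
from h import *
plan([.464,-.1,.35],yaw=3.13)
show('side','zv_s.png');show('top','zv_t.png',(80,60,480,300),2)
im=cv2.imread('pics/zv_s.png');cv2.imwrite('pics/zv_c.png',cv2.resize(im[140:215,170:260],None,fx=8,fy=8))"
```

```text
clk 52.30 pos [ 0.4598 -0.1029  0.346 ] rot [3.139e+00 3.000e-03 3.121e+00] w -0.0001 F [-0.2  1.4  0.3]
delta [-0.028  0.02  -0.026] [ 0.003  0.003 -0.011] rows>= 0.1
```

View pics/zv_c.png

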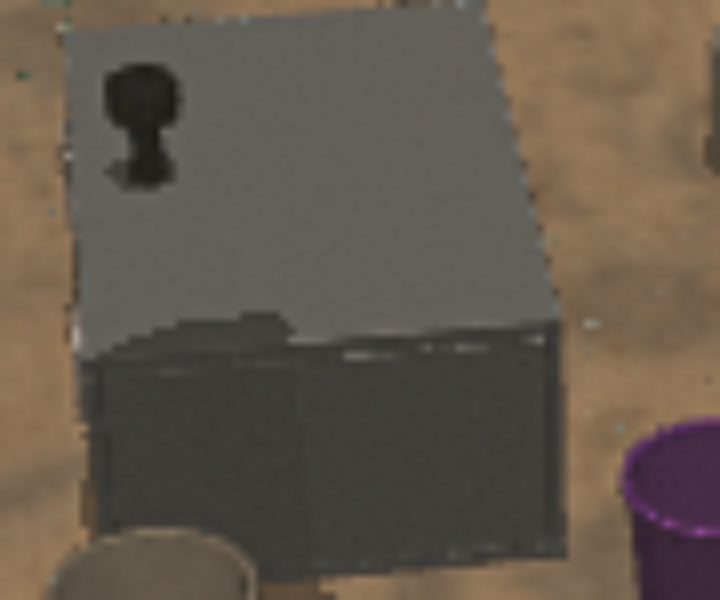

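View pics/zv_t.png

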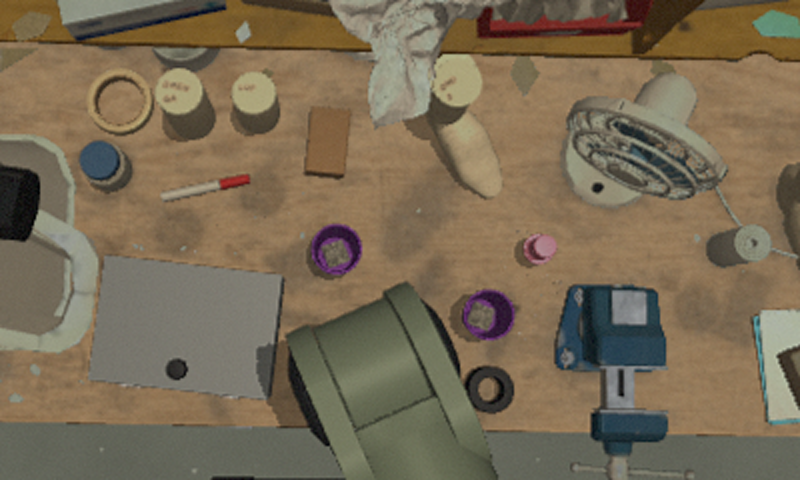

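View pics/zv_s.png

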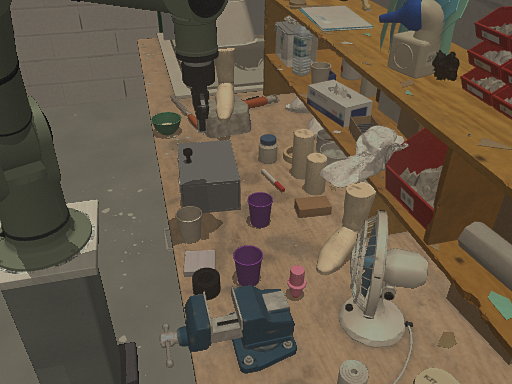

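```bash
python3 -c "
from h import *
print(job.job_done())"
```

```text
the job is handed in; nothing more can be done
None
```

I packed the case and handed the job in at about 52 s on the robot's clock; the hand-in reported no verdict.

- **Pads:** There were two heel pads on the bench, one large and one small, and both are in the case. I checked the top and side views and made one wrist-camera check of a suspicious brown spot, and found no others.
- **Logger:** I pressed it against the steel block and force rose to 43 N at full travel. The green pin stood up afterwards. It is upright in the case and was still standing after the pour.
- **Chunks and cup:** I poured with the cup tipped to about 138°. I counted six chunks in the case, taken from two wrist views because the logger hid one of them. The cup stands upright and empty at about (0.41, -0.10), near where it started. What shows at its bottom is a flat grey print.
- **Lid:** I pushed it down to the rim until it stopped, with the fingertips at about z = 0.108, the shut height. In the last side view it lies even along the rim.

**High force when shutting the lid:** The last press reached about 65 N at the closed fingertips. That is below the 120 N wrist limit, and I assumed the 40 N limit on the arm and gripper body does not cover the fingertips.

The pen, jar, sanding block, purple cups and pink look-alike were not touched and looked in place in the last pictures.

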